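# Butt formed brackets into a closed row in the welding jig

### The job

First clear the old tube offcut out of the welding jig into the scrap tray. Then lift every formed U bracket out of the forming die and stand it in the jig, open side up, as one closed row along the fence: the first flush against the end stop, each next one butted flush against its neighbour, all of them flush against the fence with no gaps. Finally slide the clamp jaw up snug against the last bracket and let go; leave the brush, hammer and can alone.

Things in the scene. Friction and masses are not known exactly. Their poses are not given: they have to be found in the camera images.
- jig_corner (a point): Inner corner of the fit-up jig, where end stop face, fence face and jig floor meet, 10 mm above the table. x runs along the fence from the stop towards the jaw; y away from the fence across the plate; z up. A bracket at place k of the row (k = 1 at the stop) has its centre at x = 36 k - 18 mm, y = 28 mm, z = 18 mm.
- jig: The jig, fixed on the table: dark steel plate 284 x 108 x 10 mm, axes as jig_corner, origin at the centre of its underside (jig_corner is at -124, -40, 10 mm). Heights above its floor: aluminium fence 10 mm, 14 mm thick, whole length of the -y edge; end stop 24 mm, 18 mm thick, 70 mm wide from the fence, at the -x end.
- jaw (a joint): The sliding clamp jaw of the jig: its value (m) is the clear distance between the end stop's face and the jaw's face, 0 to 0.225; it slides along the jig's x axis with about 3 N of friction and stays where it is left. It may start so far in that it must be drawn back to make room for the row.
- jaw_face (a point): Centre of the jaw's face that looks towards the end stop, 18 mm above the jig floor; axes as those of jig_corner. The jaw block behind it is 24 mm long (x), 48 mm wide (y) and reaches 30 mm above the jig floor, centred 28 mm from the fence.
- jaw_grip (a point): Centre of the black upright grip tab on top of the jaw block, 12 mm behind the jaw's face: 14 mm long (x), 24 mm wide (y), from 30 to 64 mm above the jig floor; this point is 49 mm above the jig floor.
- die_top (a point): Centre of the top face of the forming die, a dark steel block 296 x 100 x 24 mm fixed on the table, top at 24 mm. Five open pockets stand in line along its x axis with centres at x = -108, -54, 0, 54 and 108 mm; each is 40 mm (x) by 60 mm (y), 14 mm deep, its floor 10 mm above the table.
- tray_in (a point): Centre of the inner floor (4 mm above the table) of the grey open scrap tray fixed on the table, outside 120 (x) x 150 (y) x 40 mm high, walls 4 mm.
- offcut_c (a point): Centre of the scrap offcut of plain steel square tube, 50 (its x, along the tube) x 40 (y) x 40 mm (z), 0.2 kg, loose on the jig floor near the end stop, tube roughly along the fence.
- bracket1_c (a point): Centre (half-way up) of a formed U bracket of bright 4 mm sheet, open side up (z): 36 mm long (x, along the U), 56 mm wide over its two walls (y), 36 mm high, 0.14 kg; all alike, 3 to 5 are present (None if absent). Starts in a die pocket, 22 mm proud of the die, x along the die's x. A half turn about z makes no difference.
- bracket2_c (a point): Centre (half-way up) of a formed U bracket of bright 4 mm sheet, open side up (z): 36 mm long (x, along the U), 56 mm wide over its two walls (y), 36 mm high, 0.14 kg; all alike, 3 to 5 are present (None if absent). Starts in a die pocket, 22 mm proud of the die, x along the die's x. A half turn about z makes no difference.
- bracket3_c (a point): Centre (half-way up) of a formed U bracket of bright 4 mm sheet, open side up (z): 36 mm long (x, along the U), 56 mm wide over its two walls (y), 36 mm high, 0.14 kg; all alike, 3 to 5 are present (None if absent). Starts in a die pocket, 22 mm proud of the die, x along the die's x. A half turn about z makes no difference.
- bracket4_c (a point): Centre (half-way up) of a formed U bracket of bright 4 mm sheet, open side up (z): 36 mm long (x, along the U), 56 mm wide over its two walls (y), 36 mm high, 0.14 kg; all alike, 3 to 5 are present (None if absent). Starts in a die pocket, 22 mm proud of the die, x along the die's x. A half turn about z makes no difference.
- bracket5_c (a point): Centre (half-way up) of a formed U bracket of bright 4 mm sheet, open side up (z): 36 mm long (x, along the U), 56 mm wide over its two walls (y), 36 mm high, 0.14 kg; all alike, 3 to 5 are present (None if absent). Starts in a die pocket, 22 mm proud of the die, x along the die's x. A half turn about z makes no difference.
- brush: Flat hand brush with a wooden handle lying loose beyond the work, a bystander; origin at its underside.
- hammer: Hammer lying loose beyond the work, a bystander; origin at its underside.
- can: Grey can, 60 mm across and 120 mm high, standing loose at the side, a bystander; origin at the centre of its underside.

How it is judged:
By the outcome, as a careful person would: the job done as asked, in the order asked, and still so for the second after the job is handed in, with the robot touching nothing.
Of bracket1, bracket2, bracket3, bracket4, bracket5 only 3 to 5 are there at a start; the rules pass over those that are not, and their reading is None.
At some moment in a run one of bracket1, bracket2, bracket3, bracket4, bracket5 may be knocked a few centimetres aside while the robot is not near it.
Once in a run the grip may slacken for a moment while it holds something.
It also fails if it takes over 210 s, if anything falls off the work surface, if the arm or the gripper's body presses on something with over 40 N, if the wrist force passes 120 N, or if a joint passes its speed limit or range.

### The arm

A 6-joint arm with a two-finger parallel gripper is mounted at the origin on the work surface. World frame = base frame: x ahead of the robot, y to its left, z up, the work surface at z = 0. Lengths are in m, angles in degrees, forces in N, time in s.
With the tool pointing down it reaches from about 0.3 to 0.75 m from the base axis. Payload 8.5 kg.
Tool frame: the origin (TCP) lies on the centre line of the jaws, within the pads' length; the fingertips stand 19 mm ahead of it and the grasp point (between the pads) is the TCP; z points along the fingers, x is the direction in which the jaws open and shut, and the axes are right-handed (so a half turn about z gives the same grasp; the last joint's range is limited). The gripper opens to 85 mm and grips with 20 to 120 N. Pads are 22 mm wide; open, the fingers measure 114 mm over their backs; the gripper's body (76 mm by 85 mm) begins 54 mm behind the grasp point. The pads swing forward as they close: fully open they stand 13 mm farther back than shut.
Start: joints at [61.518, 21.807, 74.336, -0, 83.858, -12.336], TCP at [0.153, 0.528, 0.25] pointing down, gripper open.
Joint ranges: [-178.18, 178.18], [-50.72, 133.34], [12.68, 142.11], [-81.47, 261.47], [9.98, 163.14], [-165.26, 165.26]. Speed limits (degrees/s): [136.94, 136.94, 180, 180, 180, 180].

### API

Orientations are given as a 3x3 rotation matrix whose columns are the frame's x, y, z axes.
In Python, from rig import env, cams, order gives the robot as it stands.
- The arm moves only by the tool step_arm, never from a script. Its argument "steps" is a list of rows, each an object with "xyz": the shift along the tool's x, y, z normalised to -1 to 1, where 1 is 0.04 m, a list of three; "turn": the turn, a rotation vector about the tool's x, y, z normalised to -1 to 1, where 1 is 0.08 rad, a list of three; "gripper": the gripper command: -1 is shut, 1 is fully open, values between are in proportion. A call has 1 to 20 rows; each row shifts and turns the commanded pose from where the row before left it, along the tool's axes as they then stand; what a row does not reach is not made up. A row lasts 1/12 s, in which the tool goes at most 41.7 mm and 7.16 degrees, less where a joint would pass 70% of its speed; a pose out of reach is approached as far as the arm can. A call with a number of a shift or a turn outside -1 to 1 is refused whole. A call with a gripper value outside its range is refused whole. The fingers move at their own pace and stop on an object; "squeeze" is the grip in N (left out, the last holds). Time passes only in rows, so rows that do not move let the fingers close. It gives the time, the measured TCP pose, the force and the opening at its end, in the units of the state.
- env.observe(): the state, without advancing time (a new reading comes with each control period).
- cams.get_image(name): name is "scene" or "side" or "wrist"; returns (picture, depth): 420x560x3 uint8, red, green, blue; 420x560 float32, m along the optical axis (not along the pixel's ray), 0 where there is no reading.
- cams.camera_info(name): a dict with "fx", "fy", "cx", "cy" (pixels), "extrinsics" (4x4, takes a point from camera to world coordinates). Camera axes: x right, y down, z forward; pixel columns grow to the right and rows downward; lengths in m; the calibration is good to about 2 mm. A picture is of the moment at which its call begins: read the wrist's pose just before it. camera_info takes no time and is no camera call; for the wrist camera it gives the pose at the moment of the call.
- order.close_job(): hands the job in, once; it reports no verdict.
The state is a dict: "time_s": time; "q": joint angles; "qvel": joint speeds; "joint_efforts": joint torques, N m; "position": TCP position; "tool_rot": TCP orientation; "ft_force": force on the tool from outside, world axes, zero at the start; "wrist_torque": the same for the moment, N m; "grip_width": finger opening in m.
Only numpy, scipy, OpenCV 4.12 (cv2) and the standard library are available. Lean on these libraries where they do the work, as an engineer would, in place of code of your own. Each camera call takes 0.05 s, during which the arm holds its last target. There are 200 camera calls.

## Working session

There is one attempt and no reset: what is moved stays moved. The work goes in short steps, Python scripts to look and compute and a tool call to move; the robot and the scene stay as the last step left them, time stands still between calls to the robot, and variables do not carry over. Pictures are saved under pics/ and viewed, about 12 in all and at most 16, crops included, and the job is handed in when it is done.

Besides the shell and the picture viewer there is one more tool, called after "Emit:" as name(argument=value, ...) on one line, values as JSON. step_arm: Moves the arm, as the interface text tells. Scaled input: -1 to 1 covers 0.04 m each way for a shift and 0.08 rad each way for a turn. Its arguments: {"type":"object","properties":{"steps":{"type":"array"},"squeeze":{"type":"number"}},"required":["steps"]}

```bash
ls; mkdir -p pics
python3 - <<'E'
from rig import env,cams,order
import cv2,numpy as np
s=env.observe(); print({k:np.round(v,3).tolist() for k,v in s.items()})
for n in ["scene","side"]:
    im,d=cams.get_image(n); cv2.imwrite(f"pics/{n}0.png",im[...,::-1]); np.save(f"pics/{n}0d.npy",d)
    i=cams.camera_info(n); print(n,i["fx"],i["cx"],i["cy"],np.round(i["extrinsics"],3).tolist())
E
```

```text
pics
{'time_s': 0.0, 'q': [61.519, 21.839, 74.384, 0.001, 83.859, -12.336], 'qvel': [-0.09, 0.028, -0.05, -0.054, -0.031, 0.042], 'joint_efforts': [0.003, -44.845, -23.128, 0.0, 0.005, 0.0], 'position': [0.153, 0.528, 0.25], 'tool_rot': [[0.278, 0.961, -0.001], [0.961, -0.278, -0.001], [-0.001, -0.0, -1.0]], 'ft_force': [0.758, 0.259, -0.105], 'wrist_torque': [-0.073, 0.031, -0.001], 'grip_width': 0.085}
scene 461.6970618453121 279.7931313495941 211.65729368019132 [[-0.864, 0.364, -0.347, 0.98], [0.503, 0.611, -0.612, 0.57], [-0.01, -0.704, -0.71, 0.853], [0.0, 0.0, 0.0, 1.0]]
side 404.43670108193953 283.40248951500786 218.6968447072341 [[0.823, -0.317, 0.472, 0.088], [-0.568, -0.44, 0.695, -0.838], [-0.013, -0.84, -0.542, 0.658], [0.0, 0.0, 0.0, 1.0]]
```

View pics/scene0.png

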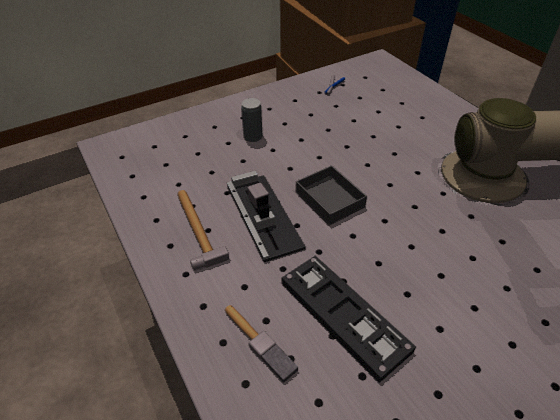

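View pics/side0.png

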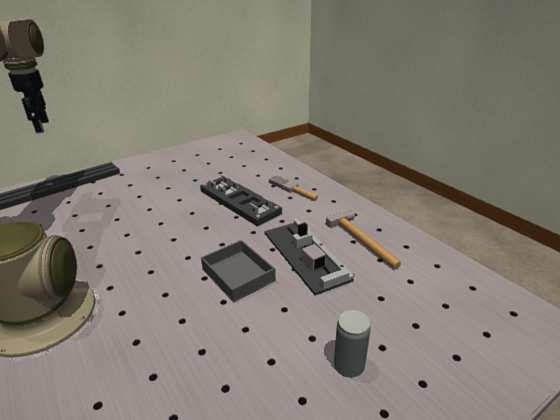

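The scene view shows the jig (corner end stop near (245,178), fence on the left edge), the offcut at (259,193) and the jaw tab at (263,213). The tray is at (331,194). The die holds three brackets, at (311,277), (364,328) and (383,348). The side view agrees with this. Next I'll measure from depth.

```bash
cat > h.py <<'E'
import numpy as np,cv2
from rig import env,cams,order
def cloud(n,d,i=None):
    i=i or cams.camera_info(n); v,u=np.mgrid[:d.shape[0],:d.shape[1]]
    P=np.stack([(u-i["cx"])/i["fx"]*d,(v-i["cy"])/i["fy"]*d,d],-1)
    E=np.array(i["extrinsics"]); P=P@E[:3,:3].T+E[:3,3]; P[d<=0]=np.nan; return P
def rect(xy):
    c,s,a=cv2.minAreaRect((np.asarray(xy)*1000).astype(np.float32)); return np.round(c,1),np.round(s,1),round(a,1)
E
python3 - <<'E'
from h import *
d=np.load("pics/scene0d.npy"); P=cloud("scene",d); im=cv2.imread("pics/scene0.png")
z=P[...,2]; ok=np.isfinite(z)
def cl(name,box,lo,hi):
    m=np.zeros(z.shape,bool); x0,y0,x1,y1=box; m[y0:y1,x0:x1]=1
    m&=ok&(z>lo)&(z<hi); 
    n,lab,st,ce=cv2.connectedComponentsWithStats(m.astype(np.uint8))
    for k in range(1,n):
        if st[k,4]>25: 
            q=P[lab==k]; print(name,st[k].tolist(),rect(q[:,:2]),np.round(q.mean(0),4),"zmed",round(float(np.median(q[:,2])),4))
cl("table",(100,250,200,330),-.02,.02)
cl("jig",(220,165,306,262),.005,.09)
cl("jigtop",(220,165,306,262),.04,.055)
cl("tab",(220,165,306,262),.06,.09)
cl("die",(275,250,420,382),.012,.07)
cl("brk",(275,250,420,382),.032,.07)
cl("tray",(290,160,370,225),.03,.05)
cl("can",(235,95,268,145),.1,.14)
c=cv2.resize(im[165:385,220:420],None,fx=3,fy=3,interpolation=cv2.INTER_CUBIC)[:600]; cv2.imwrite("pics/c1.png",cv2.resize(im[160:385,215:425],(560,600),interpolation=cv2.INTER_CUBIC))
E
```

```text
table [124, 250, 76, 80, 4550] (array([ 915.5, -100.1]), array([240.5, 184.7]), 66.1) [ 8.943e-01 -9.120e-02  8.000e-04] zmed 0.0007
jig [227, 171, 78, 90, 3638] (array([ 604.7, -189.3]), array([322.9, 111.4]), 82.2) [ 0.6136 -0.1591  0.0198] zmed 0.0123
jig [295, 177, 11, 24, 176] (array([ 483.5, -192.6]), array([59.4, 27. ]), 57.6) [ 0.4811 -0.1918  0.0266] zmed 0.0273
jig [220, 246, 9, 16, 114] (array([ 748.9, -106.4]), array([49.4, 20.3]), 65.0) [ 0.755  -0.0948  0.0208] zmed 0.0238
jigtop [247, 183, 22, 18, 249] (array([ 597. , -218.5]), array([54.1, 40. ]), 87.2) [ 0.5986 -0.2151  0.0493] zmed 0.0502
jigtop [254, 211, 20, 12, 104] (array([ 625.1, -134.5]), array([23.8, 46.7]), 79.7) [ 0.6265 -0.1328  0.0442] zmed 0.0425
tab [258, 204, 11, 10, 80] (array([ 626. , -135.1]), array([23.3, 16.2]), 0.6) [ 0.6262 -0.1337  0.0702] zmed 0.0715
die [281, 256, 135, 125, 5643] (array([604.1, 172.2]), array([103.2, 298.8]), 8.3) [0.6048 0.1915 0.0242] zmed 0.0239
die [275, 343, 23, 38, 473] (array([776.5, 199.8]), array([39.4, 67.4]), 11.5) [0.7723 0.2094 0.0177] zmed 0.0178
brk [313, 260, 
[... 198 characters left out ...]
med 0.0428
brk [366, 308, 15, 17, 98] (array([569.3, 222.8]), array([ 7.2, 37.5]), 7.2) [0.5704 0.2231 0.0416] zmed 0.0423
brk [348, 322, 15, 18, 96] (array([621.4, 231.1]), array([ 5.8, 36.8]), 10.1) [0.6218 0.2314 0.0421] zmed 0.0438
brk [385, 326, 16, 17, 104] (array([562.1, 275. ]), array([ 6.2, 35.7]), 9.9) [0.5627 0.2751 0.0413] zmed 0.0426
brk [367, 341, 16, 19, 105] (array([613.2, 282.7]), array([ 6. , 35.8]), 9.4) [0.6141 0.2836 0.0418] zmed 0.0426
tray [296, 165, 71, 53, 578] (array([ 426.2, -138.1]), array([124.2, 156.4]), 2.3) [ 0.427  -0.1348  0.0368] zmed 0.0373
can [241, 98, 20, 17, 284] (array([ 471.5, -488.9]), array([56.2, 60.6]), 18.3) [ 0.4746 -0.4826  0.1156] zmed 0.1189
```

View pics/c1.png

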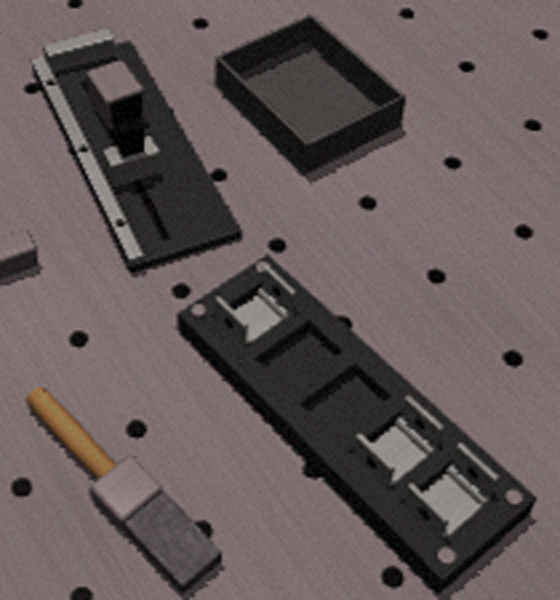

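The crop shows the same layout in more detail: fence and stop corner at the crop's upper left, jaw tab just behind the offcut, pockets 2 and 3 empty. Next I'll write a move planner and take a close look at the jig.

```bash
cat >> h.py <<'E'
def plan(xyz,ang,N,pos=None,a0=None):
    """tool-down move to xyz (m), tool-x heading ang (deg): value of one row to be repeated N times"""
    s=env.observe(); R=np.array(s["tool_rot"]); p=np.array(s["position"]) if pos is None else np.array(pos)
    a0=np.degrees(np.arctan2(R[1,0],R[0,0])) if a0 is None else a0
    da=(ang-a0+180)%360-180; t=-np.radians(da)/N
    A=np.zeros((2,2))
    for k in range(N):
        a=np.radians(a0)-(k)*t; A+=[[np.cos(a),np.sin(a)],[np.sin(a),-np.cos(a)]]
    d=np.array(xyz)-p; sh=np.linalg.solve(A,d[:2])
    print(f"N={N} xyz",np.round([*(sh/.04),-d[2]/N/.04],3).tolist(),"turn z",round(t/.08,3),"| from",np.round(p*1000,1),round(a0,2))
def st():
    s=env.observe(); R=np.array(s["tool_rot"]); print("t",round(s["time_s"],2),"pos",np.round(np.array(s["position"])*1000,1),"ang",round(float(np.degrees(np.arctan2(R[1,0],R[0,0]))),2),"tilt",np.round(R[:2,2],4),"F",np.round(s["ft_force"],1),"w",round(s["grip_width"]*1000,1),"q6",round(s["q"][5],1))
E
python3 - <<'E'
from h import *
s=env.observe();T=np.eye(4);T[:3,:3]=s["tool_rot"];T[:3,3]=s["position"]
i=cams.camera_info("wrist");print(i["fx"],np.round(np.linalg.inv(T)@np.array(i["extrinsics"]),3))
plan((.56,-.14,.30),-8,20)
E
```

```text
308.77020694213525 [[ 1.     0.001 -0.     0.   ]
 [-0.001  0.965  0.264 -0.066]
 [ 0.    -0.264  0.965 -0.125]
 [ 0.     0.     0.     1.   ]]
N=20 xyz [-0.067, 1.064, -0.063] turn z 0.893 | from [152.8 528.1 249.8] 73.85
```

Emit:
step_arm(steps=[{"xyz":[-0.067,1,-0.06],"turn":[0,0,0.893],"gripper":1},{"xyz":[-0.067,1,-0.06],"turn":[0,0,0.893],"gripper":1},{"xyz":[-0.067,1,-0.06],"turn":[0,0,0.893],"gripper":1},{"xyz":[-0.067,1,-0.06],"turn":[0,0,0.893],"gripper":1},{"xyz":[-0.067,1,-0.06],"turn":[0,0,0.893],"gripper":1},{"xyz":[-0.067,1,-0.06],"turn":[0,0,0.893],"gripper":1},{"xyz":[-0.067,1,-0.06],"turn":[0,0,0.893],"gripper":1},{"xyz":[-0.067,1,-0.06],"turn":[0,0,0.893],"gripper":1},{"xyz":[-0.067,1,-0.06],"turn":[0,0,0.893],"gripper":1},{"xyz":[-0.067,1,-0.06],"turn":[0,0,0.893],"gripper":1},{"xyz":[-0.067,1,-0.06],"turn":[0,0,0.893],"gripper":1},{"xyz":[-0.067,1,-0.06],"turn":[0,0,0.893],"gripper":1},{"xyz":[-0.067,1,-0.06],"turn":[0,0,0.893],"gripper":1},{"xyz":[-0.067,1,-0.06],"turn":[0,0,0.893],"gripper":1},{"xyz":[-0.067,1,-0.06],"turn":[0,0,0.893],"gripper":1},{"xyz":[-0.067,1,-0.06],"turn":[0,0,0.893],"gripper":1},{"xyz":[-0.067,1,-0.06],"turn":[0,0,0.893],"gripper":1},{"xyz":[-0.067,1,-0.06],"turn":[0,0,0.893],"gripper":1},{"xyz":[0,0,0],"turn":[0,0,0],"gripper":1},{"xyz":[0,0,0],"turn":[0,0,0],"gripper":1}])

```text
time_s: 1.77
position: [0.5411, -0.0233, 0.2931]
tool_rot: [[1.0, -0.0, -0.001], [-0.0, -1.0, 0.0], [-0.001, -0.0, -1.0]]
ft_force: [-0.1, 0.9, -0.2]
grip_width: 0.0857
```

Run:
```python
from h import *
st(); i=cams.camera_info("wrist"); im,d=cams.get_image("wrist"); cv2.imwrite("pics/w1.png",im[...,::-1]); np.save("pics/w1d.npy",d); np.save("pics/w1i.npy",i,allow_pickle=True)
P=cloud("wrist",d,i); print(np.round(P[::70,::80]*1000).astype(int)[...,:3].tolist()) if 0 else None
```

```text
t 1.77 pos [541.1 -23.3 293.1] ang -0.02 tilt [-0.0008  0.0003] F [-0.1  0.9 -0.2] w 85.7 q6 -15.0
```

View pics/w1.png

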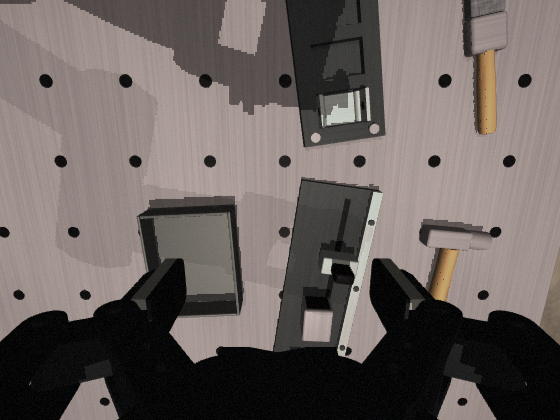

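The wrist view shows the plate from (300,180), the fence's bright strip along (375,200)-(345,350), and the jaw tab at (340,272). The offcut top is at (317,322), and the gripper hides the stop. I'll shift 70 mm further and look again.

Emit:
step_arm(steps=[{"xyz":[0.3,0.6,0],"turn":[0,0,0.87],"gripper":1},{"xyz":[0.2,0.6,0],"turn":[0,0,0.87],"gripper":1},{"xyz":[0.2,0.6,0],"turn":[0,0,0],"gripper":1},{"xyz":[0,0.2,0],"turn":[0,0,0],"gripper":1},{"xyz":[0,0,0],"turn":[0,0,0],"gripper":1},{"xyz":[0,0,0],"turn":[0,0,0],"gripper":1}])

```text
time_s: 2.32
position: [0.5631, -0.1013, 0.2934]
tool_rot: [[0.991, -0.134, -0.0], [-0.134, -0.991, 0.001], [-0.0, -0.001, -1.0]]
ft_force: [-0.1, -0.1, -0.4]
grip_width: 0.0853
```

```bash
cat >> h.py <<'E'
def shot(name):
    st(); i=cams.camera_info("wrist"); im,d=cams.get_image("wrist"); cv2.imwrite(f"pics/{name}.png",im[...,::-1]); P=cloud("wrist",d,i); return im,d,P
def comps(P,m,minpx=60,name=""):
    n,lab,stt,ce=cv2.connectedComponentsWithStats(m.astype(np.uint8)); out=[]
    for k in range(1,n):
        if stt[k,4]>minpx:
            q=P[lab==k]; r=rect(q[:,:2]); out.append((k,r)); print(name,"px",np.round(ce[k]).astype(int),stt[k,4],"c",r[0],"s",r[1],"a",r[2],"z",np.round(np.percentile(q[:,2],[5,50,95])*1000,1))
    return lab,out
E
python3 - <<'E'
from h import *
im,d,P=shot("w2"); np.save("pics/w2P.npy",P)
z=P[...,2]; g=im.max(-1); roi=(P[...,0]>.48)&(P[...,0]<.72)&(P[...,1]>-.36)&(P[...,1]<.05)
comps(P,roi&(z>.015)&(z<.026)&(g>120),name="fence")
comps(P,roi&(z>.029)&(z<.039),name="stop/jaw")
comps(P,roi&(z>.045)&(z<.056),name="off")
comps(P,roi&(z>.066)&(z<.08),name="tab")
comps(P,roi&(z>.006)&(z<.08),200,name="all")
E
```

```text
t 2.32 pos [ 563.1 -101.3  293.4] ang -7.72 tilt [-0.0004  0.0007] F [-0.1 -0.1 -0.4] w 85.3 q6 -14.3
fence px [352 215] 1904 c [ 653.3 -178.9] s [282.7  14.1] a 81.9 z [19.8 21.1 22.4]
stop/jaw px [220 212] 207 c [ 484.9 -133.7] s [  1.  148.1] a 2.9 z [29.5 33.9 38.5]
stop/jaw px [311 248] 87 c [ 596.2 -195.5] s [39.6  7.4] a 6.6 z [29.5 33.7 38.4]
stop/jaw px [317 319] 663 c [ 592.7 -304.2] s [20.  69.9] a 82.4 z [30.8 34.9 36.2]
off px [314 269] 1108 c [ 596.1 -219.1] s [50.3 40.2] a 87.3 z [48.3 50.8 52.1]
tab px [333 210] 267 c [ 623.9 -136. ] s [13.2 24.2] a 81.8 z [67.7 74.6 76. ]
all px [308  58] 2080 c [623.   41.3] s [100.6  30.7] a 8.2 z [14.3 24.8 28.2]
all px [317 218] 16325 c [ 606.7 -172.7] s [284.8 108. ] a 81.8 z [ 9.9 11.6 51. ]
all px [220 213] 971 c [ 483.2 -134.4] s [  9.  149.4] a 1.1 z [ 9.4 32.2 41.5]
```

View pics/w2.png

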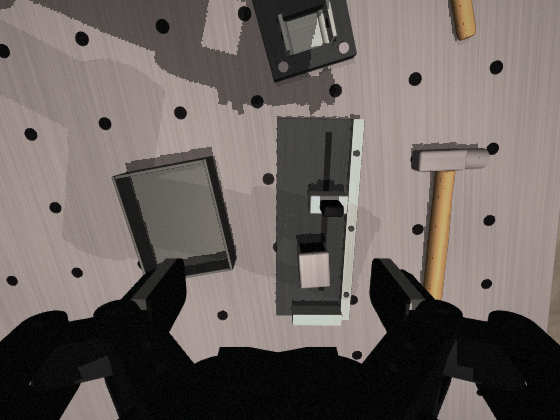

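The wrist view shows the whole jig: stop top at (317,319), offcut at (314,269), jaw tab at (333,210). The measurements fit the known sizes (plate 284.8 x 108, offcut 50.3 x 40.2). The jaw value is about 0.151, so there is already room for three brackets (108 mm). I'll grasp the offcut.

Run:
```python
from h import *
plan((.5961,-.2191,.110),-2.7,8)
```

```text
N=8 xyz [0.138, 0.357, 0.574] turn z -0.136 | from [ 563.1 -101.   293.6] -7.69
```

Emit:
step_arm(steps=[{"xyz":[0.138,0.357,0.574],"turn":[0,0,-0.136],"gripper":1},{"xyz":[0.138,0.357,0.574],"turn":[0,0,-0.136],"gripper":1},{"xyz":[0.138,0.357,0.574],"turn":[0,0,-0.136],"gripper":1},{"xyz":[0.138,0.357,0.574],"turn":[0,0,-0.136],"gripper":1},{"xyz":[0.138,0.357,0.574],"turn":[0,0,-0.136],"gripper":1},{"xyz":[0.138,0.357,0.574],"turn":[0,0,-0.136],"gripper":1},{"xyz":[0.138,0.357,0.574],"turn":[0,0,-0.136],"gripper":1},{"xyz":[0.138,0.357,0.574],"turn":[0,0,-0.136],"gripper":1},{"xyz":[0,0,0.3],"turn":[0,0,0],"gripper":1},{"xyz":[0,0,0],"turn":[0,0,0],"gripper":1}])

```text
time_s: 3.2
position: [0.5952, -0.2191, 0.095]
tool_rot: [[0.999, -0.048, -0.005], [-0.048, -0.999, 0.003], [-0.005, -0.003, -1.0]]
ft_force: [0.0, -0.1, -0.6]
grip_width: 0.0853
```

Run:
```python
from h import *
st(); plan((.5961,-.2191,.040),-2.7,4)
```

```text
t 3.2 pos [ 595.2 -219.1   95. ] ang -2.76 tilt [-0.0045  0.003 ] F [ 0.  -0.1 -0.6] w 85.3 q6 -28.1
N=4 xyz [0.006, -0.0, 0.344] turn z -0.003 | from [ 595.2 -219.1   95. ] -2.76
```

Emit:
step_arm(steps=[{"xyz":[0,0,0.35],"turn":[0,0,0],"gripper":1},{"xyz":[0,0,0.35],"turn":[0,0,0],"gripper":1},{"xyz":[0,0,0.35],"turn":[0,0,0],"gripper":1},{"xyz":[0,0,0.35],"turn":[0,0,0],"gripper":1},{"xyz":[0,0,0],"turn":[0,0,0],"gripper":1},{"xyz":[0,0,0],"turn":[0,0,0],"gripper":-1},{"xyz":[0,0,0],"turn":[0,0,0],"gripper":-1},{"xyz":[0,0,0],"turn":[0,0,0],"gripper":-1},{"xyz":[0,0,0],"turn":[0,0,0],"gripper":-1},{"xyz":[0,0,0],"turn":[0,0,0],"gripper":-1},{"xyz":[0,0,0],"turn":[0,0,0],"gripper":-1},{"xyz":[0,0,0],"turn":[0,0,0],"gripper":-1},{"xyz":[0,0,0],"turn":[0,0,0],"gripper":-1},{"xyz":[0,0,0],"turn":[0,0,0],"gripper":-1},{"xyz":[0,0,0],"turn":[0,0,0],"gripper":-1}], squeeze=60)

```text
time_s: 4.45
position: [0.5965, -0.2208, 0.0432]
tool_rot: [[0.999, -0.049, 0.002], [-0.049, -0.999, -0.001], [0.002, 0.001, -1.0]]
ft_force: [-0.1, 1.8, 5.9]
grip_width: 0.0389
```

Run:
```python
from h import *
st()
```

```text
t 4.45 pos [ 596.5 -220.8   43.2] ang -2.81 tilt [ 0.0019 -0.0009] F [-0.1  1.8  5.9] w 38.9 q6 -28.2
```

Run:
```python
from h import *
plan((.426,-.138,.125),1,7,pos=(.5965,-.2208,.125))
```

```text
N=7 xyz [-0.615, -0.283, -0.0] turn z -0.119 | from [ 596.5 -220.8  125. ] -2.81
```

Emit:
step_arm(steps=[{"xyz":[0,0,-0.5],"turn":[0,0,0],"gripper":-1},{"xyz":[0,0,-0.8],"turn":[0,0,0],"gripper":-1},{"xyz":[0,0,-0.8],"turn":[0,0,0],"gripper":-1},{"xyz":[0,0,0],"turn":[0,0,0],"gripper":-1}])

```text
time_s: 4.78
position: [0.5981, -0.2218, 0.1325]
tool_rot: [[0.999, -0.049, 0.009], [-0.049, -0.999, -0.006], [0.01, 0.005, -1.0]]
ft_force: [0.4, -0.4, -0.7]
grip_width: 0.0389
```

Emit:
step_arm(steps=[{"xyz":[-0.615,-0.283,0],"turn":[0,0,-0.119],"gripper":-1},{"xyz":[-0.615,-0.283,0],"turn":[0,0,-0.119],"gripper":-1},{"xyz":[-0.615,-0.283,0],"turn":[0,0,-0.119],"gripper":-1},{"xyz":[-0.615,-0.283,0],"turn":[0,0,-0.119],"gripper":-1},{"xyz":[-0.615,-0.283,0],"turn":[0,0,-0.119],"gripper":-1},{"xyz":[-0.615,-0.283,0],"turn":[0,0,-0.119],"gripper":-1},{"xyz":[-0.615,-0.283,0],"turn":[0,0,-0.119],"gripper":-1},{"xyz":[0,0,0],"turn":[0,0,0],"gripper":-1},{"xyz":[0,0,0],"turn":[0,0,0],"gripper":-1}])

```text
time_s: 5.53
position: [0.4248, -0.1376, 0.1261]
tool_rot: [[1.0, 0.017, 0.0], [0.017, -1.0, -0.0], [0.0, 0.0, -1.0]]
ft_force: [-0.0, 0.0, -2.2]
grip_width: 0.039
```

Run:
```python
from h import *
im,d,P=shot("w3"); z=P[...,2]
roi=(P[...,0]>.33)&(P[...,0]<.5)&(P[...,1]>-.26)&(P[...,1]<-.02)
comps(P,roi&(z>.03)&(z<.046),name="tray")
comps(P,roi&(z>.05)&(z<.2),name="held")
```

```text
t 5.53 pos [ 424.8 -137.6  126.1] ang 0.99 tilt [ 0.0001 -0.    ] F [-0.   0.  -2.2] w 39.0 q6 -34.2
tray px [276 169] 3997 c [ 424.2 -121.9] s [120.4 119.4] a 2.8 z [31.7 40.3 41.7]
held px [278 336] 55802 c [ 425.3 -136.3] s [127.2  51. ] a 1.1 z [132.1 177.  197.6]
held px [153 399] 363 c [ 398.  -128.2] s [8.1 3. ] a 20.7 z [194.1 198.1 199.8]
held px [402 399] 366 c [ 452.5 -127.3] s [3. 8.] a 73.9 z [194.3 198.2 199.8]
```

View pics/w3.png

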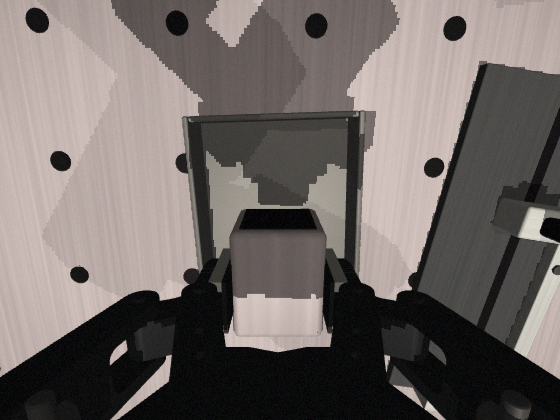

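The offcut is held at (278,270), between the tray's side walls (200 and 355 px), and the measured weight is 2.2 N. I'll lower and release it.

Emit:
step_arm(steps=[{"xyz":[0,0,0.55],"turn":[0,0,0],"gripper":-1},{"xyz":[0,0,0.55],"turn":[0,0,0],"gripper":-1},{"xyz":[0,0,0.55],"turn":[0,0,0],"gripper":-1},{"xyz":[0,0,0.4],"turn":[0,0,0],"gripper":-1},{"xyz":[0,0,0.1],"turn":[0,0,0],"gripper":-1},{"xyz":[0,0,0],"turn":[0,0,0],"gripper":-1},{"xyz":[0,0,0],"turn":[0,0,0],"gripper":0.4},{"xyz":[0,0,0],"turn":[0,0,0],"gripper":0.4},{"xyz":[0,0,0],"turn":[0,0,0],"gripper":0.4},{"xyz":[0,0,0],"turn":[0,0,0],"gripper":0.4},{"xyz":[0,0,-0.6],"turn":[0,0,0],"gripper":0.4},{"xyz":[0,0,-1],"turn":[0,0,0],"gripper":0.4},{"xyz":[0,0,-1],"turn":[0,0,0],"gripper":0.4},{"xyz":[0,0,-1],"turn":[0,0,0],"gripper":1},{"xyz":[0,0,0],"turn":[0,0,0],"gripper":1}])

```text
time_s: 6.83
position: [0.4277, -0.1392, 0.191]
tool_rot: [[1.0, 0.018, 0.011], [0.018, -1.0, -0.007], [0.011, 0.008, -1.0]]
ft_force: [1.4, -0.8, 0.3]
grip_width: 0.0813
```

Run:
```python
from h import *
im,d,P=shot("w4"); z=P[...,2]
roi=(P[...,0]>.36)&(P[...,0]<.48)&(P[...,1]>-.21)&(P[...,1]<-.065)
comps(P,roi&(z>.03)&(z<.06),name="tray")
im,d=cams.get_image("scene"); P=cloud("scene",d); z=P[...,2]
m=np.zeros(z.shape,bool); m[250:385,275:420]=1
comps(P,m&(z>.032)&(z<.07),25,name="brk")
plan((.58,.15,.25),8,10)
```

```text
t 6.83 pos [ 427.7 -139.2  191. ] ang 1.03 tilt [ 0.0113 -0.0074] F [ 1.4 -0.8  0.3] w 81.3 q6 -34.2
tray px [215 176] 1289 c [ 376.4 -120.8] s [164.6  75.1] a 62.6 z [31.8 40.3 41.9]
tray px [334 144] 225 c [479.4 -92.1] s [ 2.6 53.6] a 2.0 z [31.  39.1 41.6]
tray px [274 198] 2420 c [ 426.3 -136.7] s [39.7 49.5] a 1.4 z [42.  44.8 46. ]
tray px [287 268] 590 c [ 436.  -209.2] s [88.   4.3] a 2.8 z [30.7 37.7 41.6]
brk px [319 266] 75 c [593.8  61.7] s [ 6.7 36.9] a 6.8 z [32.7 43.3 48.1]
brk px [301 278] 79 c [644.5  68.3] s [ 6.3 38.9] a 9.2 z [33.1 43.2 48. ]
brk px [373 316] 95 c [569.9 222.2] s [ 6.4 36.1] a 8.0 z [33.8 42.1 47.1]
brk px [355 331] 97 c [621.  230.1] s [ 6.7 37.5] a 10.4 z [33.2 43.1 47.4]
brk px [393 334] 105 c [562.1 275. ] s [ 6.  36.4] a 7.8 z [33. 43. 48.]
brk px [374 350] 107 c [613.9 282.8] s [ 6.2 36.1] a 6.6 z [33.  42.9 48. ]
N=10 xyz [0.437, -0.691, -0.161] turn z -0.152 | from [ 425.8 -138.1  185.4] 1.01
```

Offcut confirmed in the tray (top at 44 mm, 40 x 50 footprint). Now a look over the die.

Emit:
step_arm(steps=[{"xyz":[0.43,-0.85,-0.2],"turn":[0,0,-0.15],"gripper":1},{"xyz":[0.43,-0.85,-0.2],"turn":[0,0,-0.15],"gripper":1},{"xyz":[0.43,-0.85,-0.2],"turn":[0,0,-0.15],"gripper":1},{"xyz":[0.43,-0.85,-0.2],"turn":[0,0,-0.15],"gripper":1},{"xyz":[0.43,-0.85,-0.2],"turn":[0,0,-0.15],"gripper":1},{"xyz":[0.43,-0.85,-0.2],"turn":[0,0,-0.15],"gripper":1},{"xyz":[0.43,-0.85,-0.2],"turn":[0,0,-0.15],"gripper":1},{"xyz":[0.43,-0.85,-0.2],"turn":[0,0,-0.15],"gripper":1},{"xyz":[0.43,-0.85,-0.2],"turn":[0,0,-0.15],"gripper":1},{"xyz":[0.43,-0.85,-0.2],"turn":[0,0,-0.15],"gripper":1},{"xyz":[0,0,0],"turn":[0,0,0],"gripper":1},{"xyz":[0,0,0],"turn":[0,0,0],"gripper":1}])

```text
time_s: 7.93
position: [0.5725, 0.2148, 0.262]
tool_rot: [[0.99, 0.14, -0.003], [0.14, -0.99, -0.001], [-0.003, 0.0, -1.0]]
ft_force: [-0.1, 0.5, -0.7]
grip_width: 0.0854
```

Run:
```python
from h import *
im,d,P=shot("w5"); z=P[...,2]
roi=(P[...,0]>.5)&(P[...,0]<.7)&(P[...,1]>-.0)&(P[...,1]<.38)
comps(P,roi&(z>.035)&(z<.06),name="walls")
comps(P,roi&(z>.015)&(z<.06),400,name="die")
```

```text
t 7.93 pos [572.5 214.8 262. ] ang 8.04 tilt [-0.0027 -0.0005] F [-0.1  0.5 -0.7] w 85.4 q6 1.4
walls px [275 131] 134 c [561.4 274.9] s [ 4.3 35.1] a 8.0 z [43.  46.9 48.2]
walls px [323 131] 183 c [612.3 283.1] s [ 4.6 35.3] a 8.4 z [37.8 46.6 47.9]
walls px [275 182] 123 c [569.3 222.6] s [ 3.4 36. ] a 7.9 z [45.2 46.9 48. ]
walls px [321 180] 167 c [620.2 230.4] s [ 4.5 36.1] a 7.8 z [37.  46.5 48.1]
walls px [276 308] 91 c [592.4  61.8] s [ 2.6 36.3] a 8.1 z [38.4 47.  48.2]
walls px [317 308] 135 c [643.9  69.1] s [ 4.5 37.1] a 8.2 z [36.1 46.5 48. ]
die px [298 203] 14975 c [603.5 173. ] s [100.3 296.3] a 8.5 z [15.7 24.9 40.1]
```

View pics/w5.png

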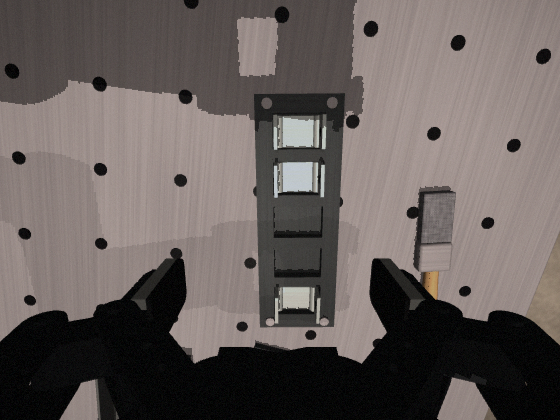

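The view shows three brackets in the die, at (299,131), (298,177) and (297,308), all seated. Pick the near one first.

Run:
```python
from h import *
plan((.6183,.0655,.10),8.2,7)
```

```text
N=7 xyz [0.089, 0.546, 0.579] turn z -0.008 | from [572.2 213.5 262. ] 7.94
```

Emit:
step_arm(steps=[{"xyz":[0.089,0.546,0.579],"turn":[0,0,-0.008],"gripper":1},{"xyz":[0.089,0.546,0.579],"turn":[0,0,-0.008],"gripper":1},{"xyz":[0.089,0.546,0.579],"turn":[0,0,-0.008],"gripper":1},{"xyz":[0.089,0.546,0.579],"turn":[0,0,-0.008],"gripper":1},{"xyz":[0.089,0.546,0.579],"turn":[0,0,-0.008],"gripper":1},{"xyz":[0.089,0.546,0.579],"turn":[0,0,-0.008],"gripper":1},{"xyz":[0.089,0.546,0.579],"turn":[0,0,-0.008],"gripper":1},{"xyz":[0,0,0],"turn":[0,0,0],"gripper":1},{"xyz":[0,0,0],"turn":[0,0,0],"gripper":1}])

```text
time_s: 8.73
position: [0.6175, 0.0632, 0.1001]
tool_rot: [[0.99, 0.138, -0.004], [0.138, -0.99, 0.0], [-0.004, -0.001, -1.0]]
ft_force: [0.0, 0.2, 0.0]
grip_width: 0.0854
```

Run:
```python
from h import *
im,d,P=shot("w6"); z=P[...,2]; print(np.round(np.array(env.observe()["position"])*1000,1))
roi=(P[...,0]>.55)&(P[...,0]<.7)&(P[...,1]>-.0)&(P[...,1]<.12)
comps(P,roi&(z>.035)&(z<.05),name="walls")
plan((.6183,.0655,.044),8.2,3)
```

```text
t 8.73 pos [617.5  63.2 100.1] ang 7.93 tilt [-0.0041  0.0003] F [0.  0.2 0. ] w 85.4 q6 -13.0
[618.   64.3 101.5]
walls px [237 233] 532 c [592.6  61.8] s [ 4.5 36.7] a 8.1 z [37.3 46.5 47.9]
walls px [320 233] 535 c [643.7  69. ] s [ 4.3 36.4] a 7.6 z [36.6 46.7 47.9]
N=3 xyz [0.004, -0.009, 0.479] turn z -0.013 | from [618.   64.3 101.5] 8.02
```

Emit:
step_arm(steps=[{"xyz":[0,0,0.45],"turn":[0,0,0],"gripper":1},{"xyz":[0,0,0.45],"turn":[0,0,0],"gripper":1},{"xyz":[0,0,0.45],"turn":[0,0,0],"gripper":1},{"xyz":[0,0,0.05],"turn":[0,0,0],"gripper":1},{"xyz":[0,0,0],"turn":[0,0,0],"gripper":1},{"xyz":[0,0,0],"turn":[0,0,0],"gripper":-1},{"xyz":[0,0,0],"turn":[0,0,0],"gripper":-1},{"xyz":[0,0,0],"turn":[0,0,0],"gripper":-1},{"xyz":[0,0,0],"turn":[0,0,0],"gripper":-1},{"xyz":[0,0,0],"turn":[0,0,0],"gripper":-1},{"xyz":[0,0,0],"turn":[0,0,0],"gripper":-1},{"xyz":[0,0,0],"turn":[0,0,0],"gripper":-1}])

```text
time_s: 9.78
position: [0.6193, 0.0654, 0.0475]
tool_rot: [[0.99, 0.142, 0.003], [0.142, -0.99, -0.0], [0.003, 0.001, -1.0]]
ft_force: [-0.1, -0.0, 6.9]
grip_width: 0.0542
```

Run:
```python
from h import *
st()
```

```text
t 9.78 pos [619.3  65.4  47.5] ang 8.14 tilt [ 0.0029 -0.0001] F [-0.1 -0.   6.9] w 54.2 q6 -13.0
```

Emit:
step_arm(steps=[{"xyz":[0,0,-0.3],"turn":[0,0,0],"gripper":-1},{"xyz":[0,0,-0.7],"turn":[0,0,0],"gripper":-1},{"xyz":[0,0,-0.7],"turn":[0,0,0],"gripper":-1},{"xyz":[0,0,-0.6],"turn":[0,0,0],"gripper":-1},{"xyz":[0,0,0],"turn":[0,0,0],"gripper":-1},{"xyz":[0,0,0],"turn":[0,0,0],"gripper":-1}])

```text
time_s: 10.28
position: [0.6189, 0.0653, 0.1392]
tool_rot: [[0.99, 0.142, 0.003], [0.142, -0.99, -0.0], [0.003, 0.001, -1.0]]
ft_force: [-0.3, -0.1, -2.5]
grip_width: 0.0547
```

```bash
cat >> h.py <<'E'
C=np.array([.6287,-.3011]); U=np.array([np.cos(np.radians(81.85)),np.sin(np.radians(81.85))]); V=np.array([-U[1],U[0]])
def jig(x,y): return C+np.array([U,V]).T@(np.array([x,y])/1000)
def injig(p): return np.round(np.array([U,V])@(np.array(p[:2])-C)*1000,1)
E
python3 - <<'E'
from h import *
st(); p=jig(22,32); print(p); plan((*p,.14),-8.15,10)
E
```

```text
t 10.28 pos [618.9  65.3 139.2] ang 8.14 tilt [ 0.0031 -0.0002] F [-0.3 -0.1 -2.5] w 54.7 q6 -13.0
[ 0.60014202 -0.27478571]
N=10 xyz [-0.059, 0.852, -0.002] turn z 0.355 | from [618.9  65.3 139.2] 8.14
```

Emit:
step_arm(steps=[{"xyz":[-0.059,0.852,0],"turn":[0,0,0.355],"gripper":-1},{"xyz":[-0.059,0.852,0],"turn":[0,0,0.355],"gripper":-1},{"xyz":[-0.059,0.852,0],"turn":[0,0,0.355],"gripper":-1},{"xyz":[-0.059,0.852,0],"turn":[0,0,0.355],"gripper":-1},{"xyz":[-0.059,0.852,0],"turn":[0,0,0.355],"gripper":-1},{"xyz":[-0.059,0.852,0],"turn":[0,0,0.355],"gripper":-1},{"xyz":[-0.059,0.852,0],"turn":[0,0,0.355],"gripper":-1},{"xyz":[-0.059,0.852,0],"turn":[0,0,0.355],"gripper":-1},{"xyz":[-0.059,0.852,0],"turn":[0,0,0.355],"gripper":-1},{"xyz":[-0.059,0.852,0],"turn":[0,0,0.355],"gripper":-1},{"xyz":[0,0,0],"turn":[0,0,0],"gripper":-1},{"xyz":[0,0,0],"turn":[0,0,0],"gripper":-1},{"xyz":[0,0,0],"turn":[0,0,0],"gripper":-1}])

```text
time_s: 11.37
position: [0.5995, -0.274, 0.1365]
tool_rot: [[0.99, -0.141, -0.002], [-0.141, -0.99, 0.002], [-0.002, -0.001, -1.0]]
ft_force: [-0.5, 0.4, -1.3]
grip_width: 0.0544
```

Run:
```python
from h import *
im,d,P=shot("w7"); z=P[...,2]; s=env.observe()
print("tcp in jig",injig(s["position"]))
roi=(P[...,0]>.55)&(P[...,0]<.66)&(P[...,1]>-.33)&(P[...,1]<-.2)
comps(P,roi&(z>.095)&(z<.15)&(im.max(-1)>90),name="held")
```

```text
t 11.37 pos [ 599.5 -274.   136.5] ang -8.13 tilt [-0.0018  0.0016] F [-0.5  0.4 -1.3] w 54.4 q6 -26.7
tcp in jig [23.2 32.6]
held px [277 253] 5421 c [ 600.1 -274. ] s [36.3 48.4] a 81.9 z [103.  104.1 110. ]
held px [335 279] 559 c [ 625.8 -277.5] s [36.2  4.2] a 82.1 z [134.8 135.8 136.6]
held px [220 280] 558 c [ 574.4 -270.4] s [35.7  4.3] a 81.9 z [135.  135.9 136.8]
```

View pics/w7.png

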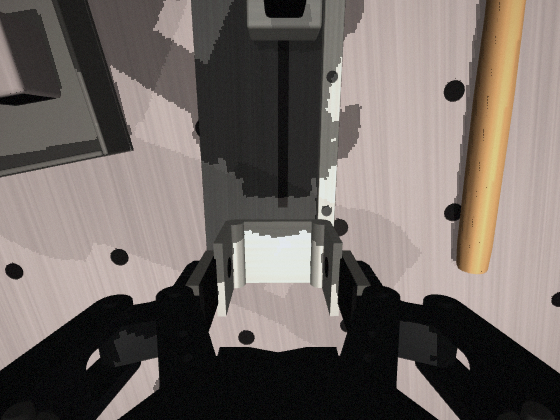

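The held bracket is centred and square: walls at (220,280) and (335,279), 81.9° against the jig's 81.85°. Lower it with about 5 mm clearance to stop and fence.

Emit:
step_arm(steps=[{"xyz":[0,0,0.5],"turn":[0,0,0],"gripper":-1},{"xyz":[0,0,0.5],"turn":[0,0,0],"gripper":-1},{"xyz":[0,0,0.5],"turn":[0,0,0],"gripper":-1},{"xyz":[0,0,0.4],"turn":[0,0,0],"gripper":-1},{"xyz":[0,0,0.2],"turn":[0,0,0],"gripper":-1},{"xyz":[0,0,0.05],"turn":[0,0,0],"gripper":-1},{"xyz":[0,0,0],"turn":[0,0,0],"gripper":-1},{"xyz":[0,0,0],"turn":[0,0,0],"gripper":-1}])

```text
time_s: 12.08
position: [0.6005, -0.2745, 0.0528]
tool_rot: [[0.99, -0.141, 0.001], [-0.141, -0.99, -0.001], [0.001, 0.001, -1.0]]
ft_force: [1.4, 0.2, -1.9]
grip_width: 0.0543
```

Run:
```python
from h import *
st(); print(injig(env.observe()["position"]))
```

```text
t 12.08 pos [ 600.5 -274.5   52.8] ang -8.1 tilt [ 0.0014 -0.0009] F [ 1.4  0.2 -1.9] w 54.3 q6 -26.7
[22.3 31.7]
```

Emit:
step_arm(steps=[{"xyz":[0,0,0.05],"turn":[0,0,0],"gripper":-1},{"xyz":[0,0,0.05],"turn":[0,0,0],"gripper":-1},{"xyz":[0,0,0.04],"turn":[0,0,0],"gripper":-1},{"xyz":[0,0,0],"turn":[0,0,0],"gripper":-1},{"xyz":[0,0,0],"turn":[0,0,0],"gripper":-1}])

```text
time_s: 12.5
position: [0.6001, -0.2748, 0.0476]
tool_rot: [[0.99, -0.141, 0.001], [-0.141, -0.99, -0.001], [0.001, 0.001, -1.0]]
ft_force: [-3.4, 1.4, 6.7]
grip_width: 0.0545
```

Floor contact (Fz about +7 N). Slide towards the stop, then the fence.

Emit:
step_arm(steps=[{"xyz":[0,0.03,0],"turn":[0,0,0],"gripper":-1},{"xyz":[0,0.03,0],"turn":[0,0,0],"gripper":-1},{"xyz":[0,0.03,0],"turn":[0,0,0],"gripper":-1},{"xyz":[0,0.03,0],"turn":[0,0,0],"gripper":-1},{"xyz":[0,0,0],"turn":[0,0,0],"gripper":-1}])

```text
time_s: 12.92
position: [0.6, -0.2785, 0.0476]
tool_rot: [[0.99, -0.142, 0.002], [-0.142, -0.99, 0.001], [0.002, -0.001, -1.0]]
ft_force: [1.7, 6.4, 6.3]
grip_width: 0.0544
```

Run:
```python
from h import *
st(); s=env.observe(); print(injig(s["position"]),"Fjig",np.array([U,V])@np.array(s["ft_force"])[:2])
```

```text
t 12.92 pos [ 600.  -278.5   47.6] ang -8.14 tilt [0.0024 0.001 ] F [1.7 6.4 6.3] w 54.4 q6 -27.1
[18.3 31.6] Fjig [ 6.564391   -0.75561933]
```

Emit:
step_arm(steps=[{"xyz":[0,0.02,0],"turn":[0,0,0],"gripper":-1},{"xyz":[0.03,0,0],"turn":[0,0,0],"gripper":-1},{"xyz":[0.03,0,0],"turn":[0,0,0],"gripper":-1},{"xyz":[0.03,0,0],"turn":[0,0,0],"gripper":-1},{"xyz":[0.02,0,0],"turn":[0,0,0],"gripper":-1},{"xyz":[0,0,0],"turn":[0,0,0],"gripper":-1}])

```text
time_s: 13.42
position: [0.6026, -0.279, 0.0476]
tool_rot: [[0.99, -0.141, -0.002], [-0.141, -0.99, 0.003], [-0.003, -0.003, -1.0]]
ft_force: [-8.6, 9.6, 12.5]
grip_width: 0.0547
```

```bash
cat >> h.py <<'E'
def fj(): s=env.observe(); print("jig",injig(s["position"]),"Fjig",np.round(np.array([U,V])@np.array(s["ft_force"])[:2],1))
E
python3 - <<'E'
from h import *
st(); fj()
E
```

```text
t 13.42 pos [ 602.6 -279.    47.6] ang -8.13 tilt [-0.0023  0.0032] F [-8.6  9.6 12.5] w 54.7 q6 -27.0
jig [18.2 29. ] Fjig [8.3 9.9]
```

Emit:
step_arm(steps=[{"xyz":[0.03,0,0],"turn":[0,0,0],"gripper":-1},{"xyz":[0.03,0.01,0],"turn":[0,0,0],"gripper":-1},{"xyz":[0,0,0],"turn":[0,0,0],"gripper":-1},{"xyz":[0,0,0],"turn":[0,0,0],"gripper":-1}])

```text
time_s: 13.75
position: [0.603, -0.279, 0.0477]
tool_rot: [[0.99, -0.141, -0.007], [-0.141, -0.99, 0.005], [-0.008, -0.004, -1.0]]
ft_force: [-19.0, 13.0, 18.6]
grip_width: 0.0543
```

Run:
```python
from h import *
st(); fj()
```

```text
t 13.75 pos [ 603.  -279.    47.7] ang -8.13 tilt [-0.0072  0.0052] F [-19.   13.   18.6] w 54.3 q6 -26.9
jig [18.2 28.6] Fjig [10.2 20.7]
```

Firm contact on both faces: 10 N from the stop, 21 N from the fence. Release, rise and check.

Emit:
step_arm(steps=[{"xyz":[0,0,0],"turn":[0,0,0],"gripper":0.7},{"xyz":[0,0,0],"turn":[0,0,0],"gripper":0.7},{"xyz":[0,0,0],"turn":[0,0,0],"gripper":0.7},{"xyz":[0,0,0],"turn":[0,0,0],"gripper":0.7},{"xyz":[0,0,-0.2],"turn":[0,0,0],"gripper":0.7},{"xyz":[0,0,-0.5],"turn":[0,0,0],"gripper":0.7},{"xyz":[0,0,-0.8],"turn":[0,0,0],"gripper":1},{"xyz":[0,0,-0.8],"turn":[0,0,0],"gripper":1},{"xyz":[0,0,0],"turn":[0,0,0],"gripper":1},{"xyz":[0,0,0],"turn":[0,0,0],"gripper":1}])

```text
time_s: 14.58
position: [0.6065, -0.282, 0.1407]
tool_rot: [[0.99, -0.142, 0.004], [-0.142, -0.99, -0.003], [0.004, 0.002, -1.0]]
ft_force: [0.2, 1.1, -1.1]
grip_width: 0.0853
```

```bash
cat >> h.py <<'E'
def row(P,im):
    z=P[...,2]; roi=(P[...,0]>.54)&(P[...,0]<.66)&(P[...,1]>-.33)&(P[...,1]<-.12)
    lab,o=comps(P,roi&(z>.04)&(z<.055),60,name="walls")
    for k,r in o: print("  in jig",injig(r[0]/1000))
    lab,o=comps(P,roi&(z>.03)&(z<.0385)&(im.max(-1)>90),60,name="stop/jaw")
    for k,r in o: print("  in jig",injig(r[0]/1000))
E
python3 - <<'E'
from h import *
im,d,P=shot("w8"); row(P,im)
im,d=cams.get_image("scene"); P=cloud("scene",d); z=P[...,2]
m=np.zeros(z.shape,bool); m[240:400,265:430]=1
comps(P,m&(z>.032)&(z<.07),25,name="brk")
E
```

```text
t 14.58 pos [ 606.5 -282.   140.7] ang -8.14 tilt [ 0.0038 -0.0027] F [ 0.2  1.1 -1.1] w 85.3 q6 -26.9
walls px [270   8] 1254 c [ 622.5 -143.8] s [10.3 47.5] a 81.9 z [40.2 41.6 51.7]
walls px [236 215] 315 c [ 577.5 -275. ] s [36.   4.3] a 82.0 z [41.4 46.7 47.8]
walls px [306 215] 304 c [ 629.  -282.2] s [36.1  4.3] a 81.9 z [42.2 46.8 48.1]
  in jig [154.8  28.4]
  in jig [18.6 54.4]
  in jig [18.8  2.4]
stop/jaw px [263 245] 1693 c [ 592.5 -304.3] s [17.2 70. ] a 81.6 z [33.9 35.  36. ]
  in jig [-8.3 35.4]
brk px [373 316] 98 c [569.8 222.5] s [ 5.1 37. ] a 8.6 z [32.7 42.5 47.4]
brk px [355 331] 98 c [621.5 230.6] s [ 7.  36.5] a 10.8 z [32.9 42.6 48. ]
brk px [393 334] 103 c [562.2 274.7] s [ 5.9 35.6] a 5.3 z [33.3 42.4 48.1]
brk px [375 350] 109 c [613.2 282.6] s [ 6.6 35.8] a 7.5 z [33.1 41.9 47.6]
```

View pics/w8.png

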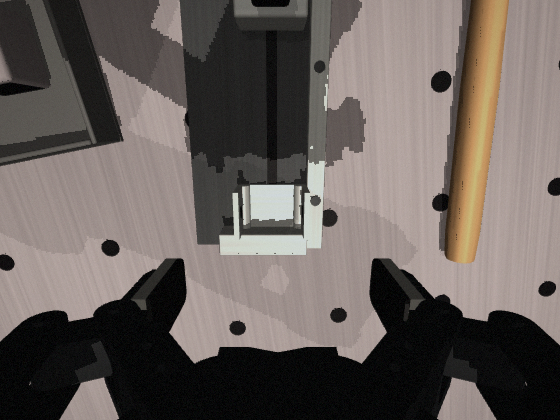

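Bracket 1 stands against stop and fence: walls at (236,215) and (306,215), centre (18.7, 28.4) in the jig, with the stop itself reading +0.7 in x and +0.4 in y. The other two are unmoved in the die. Next, the middle bracket.

Run:
```python
from h import *
plan((.5950,.2265,.10),8.2,14)
```

```text
N=14 xyz [-0.028, -0.91, 0.067] turn z -0.255 | from [ 605.5 -281.4  137.6] -8.14
```

Emit:
step_arm(steps=[{"xyz":[-0.028,-0.91,0.067],"turn":[0,0,-0.255],"gripper":1},{"xyz":[-0.028,-0.91,0.067],"turn":[0,0,-0.255],"gripper":1},{"xyz":[-0.028,-0.91,0.067],"turn":[0,0,-0.255],"gripper":1},{"xyz":[-0.028,-0.91,0.067],"turn":[0,0,-0.255],"gripper":1},{"xyz":[-0.028,-0.91,0.067],"turn":[0,0,-0.255],"gripper":1},{"xyz":[-0.028,-0.91,0.067],"turn":[0,0,-0.255],"gripper":1},{"xyz":[-0.028,-0.91,0.067],"turn":[0,0,-0.255],"gripper":1},{"xyz":[-0.028,-0.91,0.067],"turn":[0,0,-0.255],"gripper":1},{"xyz":[-0.028,-0.91,0.067],"turn":[0,0,-0.255],"gripper":1},{"xyz":[-0.028,-0.91,0.067],"turn":[0,0,-0.255],"gripper":1},{"xyz":[-0.028,-0.91,0.067],"turn":[0,0,-0.255],"gripper":1},{"xyz":[-0.028,-0.91,0.067],"turn":[0,0,-0.255],"gripper":1},{"xyz":[-0.028,-0.91,0.067],"turn":[0,0,-0.255],"gripper":1},{"xyz":[-0.028,-0.91,0.067],"turn":[0,0,-0.255],"gripper":1},{"xyz":[0,0,0],"turn":[0,0,0],"gripper":1},{"xyz":[0,0,0],"turn":[0,0,0],"gripper":1},{"xyz":[0,0,0],"turn":[0,0,0],"gripper":1}])

```text
time_s: 16.1
position: [0.5946, 0.226, 0.0996]
tool_rot: [[0.99, 0.143, -0.002], [0.143, -0.99, -0.001], [-0.002, 0.0, -1.0]]
ft_force: [-0.4, 0.8, -0.2]
grip_width: 0.0853
```

Run:
```python
from h import *
im,d,P=shot("w9"); z=P[...,2]
roi=(P[...,0]>.53)&(P[...,0]<.68)&(P[...,1]>.15)&(P[...,1]<.33)
lab,o=comps(P,roi&(z>.035)&(z<.05),name="walls")
plan((.5950,.2265,.045),8.2,3)
```

```text
t 16.1 pos [594.6 226.   99.6] ang 8.23 tilt [-0.0017 -0.0007] F [-0.4  0.8 -0.2] w 85.3 q6 2.0
walls px [321 149] 634 c [612.3 282.8] s [ 4.6 36.1] a 8.4 z [36.4 46.5 47.8]
walls px [232 150] 642 c [561.3 275.1] s [ 4.6 36. ] a 8.9 z [36.9 46.6 47.8]
walls px [318 235] 524 c [620.1 230.9] s [ 4.4 35.9] a 9.1 z [37.5 46.7 47.9]
walls px [235 236] 550 c [569.1 222.5] s [ 4.5 37. ] a 8.9 z [36.5 46.5 47.7]
N=3 xyz [0.002, -0.008, 0.458] turn z -0.002 | from [594.9 225.5  99.9] 8.17
```

Emit:
step_arm(steps=[{"xyz":[0,-0.02,0.45],"turn":[0,0,-0.1],"gripper":1},{"xyz":[0,0,0.45],"turn":[0,0,0],"gripper":1},{"xyz":[0,0,0.42],"turn":[0,0,0],"gripper":1},{"xyz":[0,0,0.05],"turn":[0,0,0],"gripper":1},{"xyz":[0,0,0],"turn":[0,0,0],"gripper":1},{"xyz":[0,0,0],"turn":[0,0,0],"gripper":-1},{"xyz":[0,0,0],"turn":[0,0,0],"gripper":-1},{"xyz":[0,0,0],"turn":[0,0,0],"gripper":-1},{"xyz":[0,0,0],"turn":[0,0,0],"gripper":-1},{"xyz":[0,0,0],"turn":[0,0,0],"gripper":-1},{"xyz":[0,0,0],"turn":[0,0,0],"gripper":-1},{"xyz":[0,0,0],"turn":[0,0,0],"gripper":-1},{"xyz":[0,0,-0.3],"turn":[0,0,0],"gripper":-1},{"xyz":[0,0,-0.7],"turn":[0,0,0],"gripper":-1},{"xyz":[0,0,-0.7],"turn":[0,0,0],"gripper":-1},{"xyz":[0,0,-0.7],"turn":[0,0,0],"gripper":-1},{"xyz":[0,0,0],"turn":[0,0,0],"gripper":-1},{"xyz":[0,0,0],"turn":[0,0,0],"gripper":-1}])

```text
time_s: 17.65
position: [0.5952, 0.2274, 0.1439]
tool_rot: [[0.988, 0.151, 0.003], [0.151, -0.989, 0.001], [0.004, -0.0, -1.0]]
ft_force: [0.2, -0.1, -1.9]
grip_width: 0.0546
```

Run:
```python
from h import *
st(); p=jig(60,32.5); plan((*p,.14),-8.15,13)
```

```text
t 17.65 pos [595.2 227.4 143.9] ang 8.7 tilt [0.0034 0.0007] F [ 0.2 -0.1 -1.9] w 54.6 q6 1.6
N=13 xyz [0.005, 0.897, 0.007] turn z 0.283 | from [595.2 227.4 143.9] 8.7
```

Emit:
step_arm(steps=[{"xyz":[0.005,0.897,0],"turn":[0,0,0.283],"gripper":-1},{"xyz":[0.005,0.897,0],"turn":[0,0,0.283],"gripper":-1},{"xyz":[0.005,0.897,0],"turn":[0,0,0.283],"gripper":-1},{"xyz":[0.005,0.897,0],"turn":[0,0,0.283],"gripper":-1},{"xyz":[0.005,0.897,0],"turn":[0,0,0.283],"gripper":-1},{"xyz":[0.005,0.897,0],"turn":[0,0,0.283],"gripper":-1},{"xyz":[0.005,0.897,0],"turn":[0,0,0.283],"gripper":-1},{"xyz":[0.005,0.897,0],"turn":[0,0,0.283],"gripper":-1},{"xyz":[0.005,0.897,0],"turn":[0,0,0.283],"gripper":-1},{"xyz":[0.005,0.897,0],"turn":[0,0,0.283],"gripper":-1},{"xyz":[0.005,0.897,0],"turn":[0,0,0.283],"gripper":-1},{"xyz":[0.005,0.897,0],"turn":[0,0,0.283],"gripper":-1},{"xyz":[0.005,0.897,0],"turn":[0,0,0.283],"gripper":-1},{"xyz":[0,0,0],"turn":[0,0,0],"gripper":-1},{"xyz":[0,0,0],"turn":[0,0,0],"gripper":-1},{"xyz":[0,0,0],"turn":[0,0,0],"gripper":-1}])

```text
time_s: 18.98
position: [0.6043, -0.2368, 0.1407]
tool_rot: [[0.99, -0.142, -0.002], [-0.142, -0.99, 0.002], [-0.002, -0.001, -1.0]]
ft_force: [-0.4, 0.5, -1.6]
grip_width: 0.0547
```

```bash
cat >> h.py <<'E'
def held(name):
    im,d,P=shot(name); z=P[...,2]; fj(); zt=env.observe()["position"][2]; p=env.observe()["position"]
    roi=(abs(P[...,0]-p[0])<.05)&(abs(P[...,1]-p[1])<.06)
    lab,o=comps(P,roi&(z>zt-.045)&(z<zt+.02)&(im.max(-1)>90),name="held")
    for k,r in o: print("  in jig",injig(r[0]/1000))
    return im,P
E
python3 - <<'E'
from h import *
held("w10")
E
```

```text
t 18.98 pos [ 604.3 -236.8  140.7] ang -8.17 tilt [-0.0019  0.0016] F [-0.4  0.5 -1.6] w 54.7 q6 -23.7
jig [60.8 33.1] Fjig [ 0.8 -0.3]
held px [277 254] 5437 c [ 604.6 -237.3] s [36.7 48.4] a 82.1 z [107.4 108.5 114.4]
held px [220 280] 573 c [ 579.2 -233.5] s [36.6  4.3] a 81.5 z [139.3 140.4 141.3]
held px [335 280] 570 c [ 630.7 -240.5] s [36.7  4.4] a 81.6 z [139.2 140.2 141.1]
  in jig [59.7 32.9]
  in jig [59.9 58.6]
  in jig [60.3  6.6]
```

Held square, at (60.1, 32.7) in the jig. Lower, then slide to the neighbour and the fence.

Emit:
step_arm(steps=[{"xyz":[0,0,0.5],"turn":[0,0,0],"gripper":-1},{"xyz":[0,0,0.5],"turn":[0,0,0],"gripper":-1},{"xyz":[0,0,0.5],"turn":[0,0,0],"gripper":-1},{"xyz":[0,0,0.4],"turn":[0,0,0],"gripper":-1},{"xyz":[0,0,0.25],"turn":[0,0,0],"gripper":-1},{"xyz":[0,0,0.05],"turn":[0,0,0],"gripper":-1},{"xyz":[0,0,0.05],"turn":[0,0,0],"gripper":-1},{"xyz":[0,0,0.05],"turn":[0,0,0],"gripper":-1},{"xyz":[0,0,0.04],"turn":[0,0,0],"gripper":-1},{"xyz":[0,0,0],"turn":[0,0,0],"gripper":-1},{"xyz":[0,0,0],"turn":[0,0,0],"gripper":-1}])

```text
time_s: 19.95
position: [0.6049, -0.2375, 0.0487]
tool_rot: [[0.99, -0.142, 0.001], [-0.142, -0.99, -0.0], [0.001, 0.0, -1.0]]
ft_force: [-0.1, 0.2, -1.8]
grip_width: 0.055
```

Run:
```python
from h import *
st(); fj()
```

```text
t 19.95 pos [ 604.9 -237.5   48.7] ang -8.18 tilt [ 0.0007 -0.0004] F [-0.1  0.2 -1.8] w 55.0 q6 -23.7
jig [59.6 32.6] Fjig [0.2 0.1]
```

Emit:
step_arm(steps=[{"xyz":[0,0,0.04],"turn":[0,0,0],"gripper":-1},{"xyz":[0,0,0.04],"turn":[0,0,0],"gripper":-1},{"xyz":[0,0,0],"turn":[0,0,0],"gripper":-1},{"xyz":[0,0,0],"turn":[0,0,0],"gripper":-1}])

```text
time_s: 20.28
position: [0.605, -0.2376, 0.0473]
tool_rot: [[0.99, -0.142, 0.002], [-0.142, -0.99, -0.001], [0.002, 0.001, -1.0]]
ft_force: [-4.0, 3.2, 13.6]
grip_width: 0.0547
```

Emit:
step_arm(steps=[{"xyz":[0,0.03,0],"turn":[0,0,0],"gripper":-1},{"xyz":[0,0.03,0],"turn":[0,0,0],"gripper":-1},{"xyz":[0,0.03,0],"turn":[0,0,0],"gripper":-1},{"xyz":[0,0.03,0],"turn":[0,0,0],"gripper":-1},{"xyz":[0,0,0],"turn":[0,0,0],"gripper":-1}])

```text
time_s: 20.7
position: [0.6051, -0.2419, 0.0474]
tool_rot: [[0.99, -0.142, 0.004], [-0.142, -0.99, -0.001], [0.004, 0.0, -1.0]]
ft_force: [-0.0, 5.5, 11.6]
grip_width: 0.0543
```

Run:
```python
from h import *
st(); fj()
```

```text
t 20.7 pos [ 605.1 -241.9   47.4] ang -8.17 tilt [ 0.0037 -0.0006] F [-0.   5.5 11.6] w 54.3 q6 -24.1
jig [55.2 31.7] Fjig [5.4 0.8]
```

Emit:
step_arm(steps=[{"xyz":[0.03,0,0],"turn":[0,0,0],"gripper":-1},{"xyz":[0.03,0,0],"turn":[0,0,0],"gripper":-1},{"xyz":[0.03,0,0],"turn":[0,0,0],"gripper":-1},{"xyz":[0.03,0.02,0],"turn":[0,0,0],"gripper":-1},{"xyz":[0,0.03,0],"turn":[0,0,0],"gripper":-1},{"xyz":[0,0,0],"turn":[0,0,0],"gripper":-1},{"xyz":[0,0,0],"turn":[0,0,0],"gripper":-1}])

```text
time_s: 21.28
position: [0.6079, -0.2429, 0.0473]
tool_rot: [[0.99, -0.142, -0.001], [-0.142, -0.99, 0.003], [-0.002, -0.002, -1.0]]
ft_force: [-9.1, 11.5, 18.1]
grip_width: 0.0544
```

Run:
```python
from h import *
st(); fj()
```

```text
t 21.28 pos [ 607.9 -242.9   47.3] ang -8.14 tilt [-0.0011  0.0027] F [-9.1 11.5 18.1] w 54.4 q6 -24.1
jig [54.6 28.9] Fjig [10.1 10.6]
```

Emit:
step_arm(steps=[{"xyz":[0.03,0.02,0],"turn":[0,0,0],"gripper":-1},{"xyz":[0.02,0.03,0],"turn":[0,0,0],"gripper":-1},{"xyz":[0,0,0],"turn":[0,0,0],"gripper":-1},{"xyz":[0,0,0],"turn":[0,0,0],"gripper":-1}])

```text
time_s: 21.62
position: [0.6081, -0.2431, 0.0474]
tool_rot: [[0.99, -0.141, -0.006], [-0.141, -0.99, 0.007], [-0.007, -0.006, -1.0]]
ft_force: [-17.0, 19.7, 25.5]
grip_width: 0.0541
```

Run:
```python
from h import *
st(); fj()
```

```text
t 21.62 pos [ 608.1 -243.1   47.4] ang -8.1 tilt [-0.0056  0.0067] F [-17.   19.7  25.5] w 54.1 q6 -24.1
jig [54.5 28.6] Fjig [17.1 19.6]
```

Emit:
step_arm(steps=[{"xyz":[0,0,0],"turn":[0,0,0],"gripper":0.7},{"xyz":[0,0,0],"turn":[0,0,0],"gripper":0.7},{"xyz":[0,0,0],"turn":[0,0,0],"gripper":0.7},{"xyz":[0,0,0],"turn":[0,0,0],"gripper":0.7},{"xyz":[0,0,-0.2],"turn":[0,0,0],"gripper":0.7},{"xyz":[0,0,-0.5],"turn":[0,0,0],"gripper":0.7},{"xyz":[0,0,-0.8],"turn":[0,0,0],"gripper":1},{"xyz":[0,0,-0.8],"turn":[0,0,0],"gripper":1},{"xyz":[0,0,0],"turn":[0,0,0],"gripper":1},{"xyz":[0,0,0],"turn":[0,0,0],"gripper":1}])

```text
time_s: 22.45
position: [0.6109, -0.2477, 0.1394]
tool_rot: [[0.99, -0.142, 0.004], [-0.142, -0.99, -0.003], [0.004, 0.002, -1.0]]
ft_force: [-0.7, 0.1, -0.3]
grip_width: 0.0853
```

Run:
```python
from h import *
im,d,P=shot("w11"); row(P,im)
im,d=cams.get_image("scene"); P=cloud("scene",d); z=P[...,2]; cv2.imwrite("pics/s11.png",im[...,::-1])
m=np.zeros(z.shape,bool); m[240:400,265:430]=1
comps(P,m&(z>.032)&(z<.07),25,name="brk")
plan((.5870,.2790,.12),8.2,15)
```

```text
t 22.45 pos [ 610.9 -247.7  139.4] ang -8.18 tilt [ 0.0039 -0.0026] F [-0.7  0.1 -0.3] w 85.3 q6 -24.2
walls px [272  60] 1639 c [ 623.6 -136.8] s [23.7 47.8] a 81.8 z [40.3 41.4 48.1]
walls px [237 235] 602 c [ 580.1 -257.3] s [72.9  4.3] a 81.9 z [42.  46.7 47.8]
walls px [306 235] 570 c [ 631.6 -264.2] s [72.   4.2] a 81.9 z [42.8 46.8 48. ]
  in jig [161.9  28.3]
  in jig [36.5 54.3]
  in jig [36.9  2.4]
stop/jaw px [264 285] 1604 c [ 592.7 -304.4] s [19.3 70. ] a 81.9 z [33.9 34.9 36. ]
  in jig [-8.4 35.2]
brk px [393 334] 102 c [562.1 275.1] s [ 7.6 35.6] a 3.6 z [34.5 42.8 48. ]
brk px [375 350] 104 c [613.1 283.1] s [ 6.2 36.1] a 7.6 z [33.4 42.7 47.5]
N=15 xyz [-0.046, -0.879, 0.027] turn z -0.238 | from [ 609.9 -247.   136.4] -8.18
```

The row is 72-73 mm long with straight walls, so it is flush. Last bracket next; it is still in the die.

Emit:
step_arm(steps=[{"xyz":[-0.046,-0.879,0.04],"turn":[0,0,-0.24],"gripper":1},{"xyz":[-0.046,-0.879,0.04],"turn":[0,0,-0.24],"gripper":1},{"xyz":[-0.046,-0.879,0.04],"turn":[0,0,-0.24],"gripper":1},{"xyz":[-0.046,-0.879,0.04],"turn":[0,0,-0.24],"gripper":1},{"xyz":[-0.046,-0.879,0.04],"turn":[0,0,-0.24],"gripper":1},{"xyz":[-0.046,-0.879,0.04],"turn":[0,0,-0.24],"gripper":1},{"xyz":[-0.046,-0.879,0.04],"turn":[0,0,-0.24],"gripper":1},{"xyz":[-0.046,-0.879,0.04],"turn":[0,0,-0.24],"gripper":1},{"xyz":[-0.046,-0.879,0.04],"turn":[0,0,-0.24],"gripper":1},{"xyz":[-0.046,-0.879,0.04],"turn":[0,0,-0.24],"gripper":1},{"xyz":[-0.046,-0.879,0.04],"turn":[0,0,-0.24],"gripper":1},{"xyz":[-0.046,-0.879,0.04],"turn":[0,0,-0.24],"gripper":1},{"xyz":[-0.046,-0.879,0.04],"turn":[0,0,-0.24],"gripper":1},{"xyz":[-0.046,-0.879,0.04],"turn":[0,0,-0.24],"gripper":1},{"xyz":[-0.046,-0.879,0.04],"turn":[0,0,-0.24],"gripper":1},{"xyz":[0,0,0],"turn":[0,0,0],"gripper":1},{"xyz":[0,0,0],"turn":[0,0,0],"gripper":1},{"xyz":[0,0,0],"turn":[0,0,0],"gripper":1}])

```text
time_s: 24.05
position: [0.5868, 0.2782, 0.112]
tool_rot: [[0.989, 0.145, -0.002], [0.145, -0.989, -0.001], [-0.002, 0.001, -1.0]]
ft_force: [0.5, 0.2, 0.3]
grip_width: 0.0853
```

Run:
```python
from h import *
im,d,P=shot("w12"); z=P[...,2]
roi=(P[...,0]>.53)&(P[...,0]<.68)&(P[...,1]>.15)&(P[...,1]<.36)
lab,o=comps(P,roi&(z>.035)&(z<.05),name="walls")
plan((*(np.mean([r[0] for k,r in o],0)/1000),.045),8.4,3)
```

```text
t 24.05 pos [586.8 278.2 112. ] ang 8.32 tilt [-0.0018 -0.0008] F [0.5 0.2 0.3] w 85.3 q6 6.6
walls px [238 229] 475 c [561.3 275.5] s [ 4.5 36. ] a 8.9 z [36.8 46.5 47.8]
walls px [316 229] 467 c [612.3 283.1] s [ 4.4 36.3] a 8.4 z [37.1 46.6 47.8]
N=3 xyz [-0.001, -0.014, 0.56] turn z -0.01 | from [587.1 277.7 112.2] 8.27
```

Emit:
step_arm(steps=[{"xyz":[0,-0.03,0.55],"turn":[0,0,-0.06],"gripper":1},{"xyz":[0,0,0.55],"turn":[0,0,0],"gripper":1},{"xyz":[0,0,0.53],"turn":[0,0,0],"gripper":1},{"xyz":[0,0,0.05],"turn":[0,0,0],"gripper":1},{"xyz":[0,0,0],"turn":[0,0,0],"gripper":1},{"xyz":[0,0,0],"turn":[0,0,0],"gripper":-1},{"xyz":[0,0,0],"turn":[0,0,0],"gripper":-1},{"xyz":[0,0,0],"turn":[0,0,0],"gripper":-1},{"xyz":[0,0,0],"turn":[0,0,0],"gripper":-1},{"xyz":[0,0,0],"turn":[0,0,0],"gripper":-1},{"xyz":[0,0,0],"turn":[0,0,0],"gripper":-1},{"xyz":[0,0,0],"turn":[0,0,0],"gripper":-1},{"xyz":[0,0,-0.3],"turn":[0,0,0],"gripper":-1},{"xyz":[0,0,-0.7],"turn":[0,0,0],"gripper":-1},{"xyz":[0,0,-0.7],"turn":[0,0,0],"gripper":-1},{"xyz":[0,0,-0.7],"turn":[0,0,0],"gripper":-1},{"xyz":[0,0,0],"turn":[0,0,0],"gripper":-1},{"xyz":[0,0,0],"turn":[0,0,0],"gripper":-1}])

```text
time_s: 25.6
position: [0.5872, 0.2801, 0.144]
tool_rot: [[0.989, 0.15, 0.004], [0.15, -0.989, 0.001], [0.004, -0.0, -1.0]]
ft_force: [-0.6, -0.2, -1.5]
grip_width: 0.0544
```

Run:
```python
from h import *
st(); p=jig(96,32.5); plan((*p,.14),-8.15,14)
```

```text
t 25.6 pos [587.2 280.1 144. ] ang 8.61 tilt [0.0035 0.0009] F [-0.6 -0.2 -1.5] w 54.4 q6 6.5
N=14 xyz [0.029, 0.863, 0.007] turn z 0.261 | from [587.2 280.1 144. ] 8.61
```

Emit:
step_arm(steps=[{"xyz":[0.029,0.863,0],"turn":[0,0,0.261],"gripper":-1},{"xyz":[0.029,0.863,0],"turn":[0,0,0.261],"gripper":-1},{"xyz":[0.029,0.863,0],"turn":[0,0,0.261],"gripper":-1},{"xyz":[0.029,0.863,0],"turn":[0,0,0.261],"gripper":-1},{"xyz":[0.029,0.863,0],"turn":[0,0,0.261],"gripper":-1},{"xyz":[0.029,0.863,0],"turn":[0,0,0.261],"gripper":-1},{"xyz":[0.029,0.863,0],"turn":[0,0,0.261],"gripper":-1},{"xyz":[0.029,0.863,0],"turn":[0,0,0.261],"gripper":-1},{"xyz":[0.029,0.863,0],"turn":[0,0,0.261],"gripper":-1},{"xyz":[0.029,0.863,0],"turn":[0,0,0.261],"gripper":-1},{"xyz":[0.029,0.863,0],"turn":[0,0,0.261],"gripper":-1},{"xyz":[0.029,0.863,0],"turn":[0,0,0.261],"gripper":-1},{"xyz":[0.029,0.863,0],"turn":[0,0,0.261],"gripper":-1},{"xyz":[0.029,0.863,0],"turn":[0,0,0.261],"gripper":-1},{"xyz":[0,0,0],"turn":[0,0,0],"gripper":-1},{"xyz":[0,0,0],"turn":[0,0,0],"gripper":-1},{"xyz":[0,0,0],"turn":[0,0,0],"gripper":-1}])

```text
time_s: 27.02
position: [0.6095, -0.2008, 0.1408]
tool_rot: [[0.99, -0.142, -0.002], [-0.142, -0.99, 0.001], [-0.002, -0.001, -1.0]]
ft_force: [1.0, 0.4, -1.7]
grip_width: 0.0548
```

Run:
```python
from h import *
im,P=held("w13"); row(P,im)
```

```text
t 27.02 pos [ 609.5 -200.8  140.8] ang -8.15 tilt [-0.0019  0.0014] F [ 1.   0.4 -1.7] w 54.8 q6 -20.6
jig [97.1 33.1] Fjig [ 0.2 -0.4]
held px [277 254] 5453 c [ 609.9 -201.5] s [36.7 48.3] a 82.0 z [107.1 108.3 114.2]
held px [220 281] 556 c [ 584.5 -197.7] s [35.8  4.2] a 81.6 z [139.2 140.1 140.9]
held px [335 281] 558 c [ 635.7 -205. ] s [36.   4.2] a 81.7 z [139.  139.9 141.1]
  in jig [95.9 32.7]
  in jig [96.1 58.4]
  in jig [96.1  6.7]
walls px [283 128] 1337 c [ 623.6 -136.6] s [23.8 47.7] a 81.9 z [40.3 41.3 42.5]
walls px [251 307] 279 c [ 578.2 -270.7] s [44.3  4.1] a 81.7 z [43.  46.9 47.8]
walls px [315 310] 268 c [ 629.3 -280.1] s [40.6  4.1] a 81.9 z [42.5 46.8 47.9]
  in jig [162.1  28.4]
  in jig [22.9 54.3]
  in jig [20.9  2.4]
stop/jaw px [275 333] 1359 c [ 592.4 -304.4] s [19.5 69.4] a 82.1 z [33.9 35.  36. ]
  in jig [-8.4 35.5]
```

Emit:
step_arm(steps=[{"xyz":[0,0,0.5],"turn":[0,0,0],"gripper":-1},{"xyz":[0,0,0.5],"turn":[0,0,0],"gripper":-1},{"xyz":[0,0,0.5],"turn":[0,0,0],"gripper":-1},{"xyz":[0,0,0.4],"turn":[0,0,0],"gripper":-1},{"xyz":[0,0,0.25],"turn":[0,0,0],"gripper":-1},{"xyz":[0,0,0.1],"turn":[0,0,0],"gripper":-1},{"xyz":[0,0,0.05],"turn":[0,0,0],"gripper":-1},{"xyz":[0,0,0.05],"turn":[0,0,0],"gripper":-1},{"xyz":[0,0,0.04],"turn":[0,0,0],"gripper":-1},{"xyz":[0,0,0.02],"turn":[0,0,0],"gripper":-1},{"xyz":[0,0,0],"turn":[0,0,0],"gripper":-1},{"xyz":[0,0,0],"turn":[0,0,0],"gripper":-1}])

```text
time_s: 28.07
position: [0.6105, -0.2014, 0.0477]
tool_rot: [[0.99, -0.141, 0.002], [-0.141, -0.99, -0.001], [0.002, 0.001, -1.0]]
ft_force: [-2.5, 2.4, 8.0]
grip_width: 0.0545
```

Run:
```python
from h import *
st(); fj()
```

```text
t 28.07 pos [ 610.5 -201.4   47.7] ang -8.13 tilt [ 0.0022 -0.001 ] F [-2.5  2.4  8. ] w 54.5 q6 -20.7
jig [96.2 32.2] Fjig [2.1 2.8]
```

Emit:
step_arm(steps=[{"xyz":[0,0.03,0],"turn":[0,0,0],"gripper":-1},{"xyz":[0,0.03,0],"turn":[0,0,0],"gripper":-1},{"xyz":[0,0.03,0],"turn":[0,0,0],"gripper":-1},{"xyz":[0,0.03,0],"turn":[0,0,0],"gripper":-1},{"xyz":[0.03,0,0],"turn":[0,0,0],"gripper":-1},{"xyz":[0.03,0,0],"turn":[0,0,0],"gripper":-1},{"xyz":[0.03,0,0],"turn":[0,0,0],"gripper":-1},{"xyz":[0.03,0.02,0],"turn":[0,0,0],"gripper":-1},{"xyz":[0,0.03,0],"turn":[0,0,0],"gripper":-1},{"xyz":[0,0,0],"turn":[0,0,0],"gripper":-1},{"xyz":[0,0,0],"turn":[0,0,0],"gripper":-1}])

```text
time_s: 28.98
position: [0.6131, -0.207, 0.0477]
tool_rot: [[0.99, -0.141, -0.001], [-0.141, -0.99, 0.002], [-0.002, -0.002, -1.0]]
ft_force: [-9.5, 9.2, 14.7]
grip_width: 0.054
```

Run:
```python
from h import *
st(); fj()
```

```text
t 28.98 pos [ 613.1 -207.    47.7] ang -8.1 tilt [-0.0012  0.0023] F [-9.5  9.2 14.7] w 54.0 q6 -21.1
jig [90.9 28.8] Fjig [ 7.7 10.7]
```

Emit:
step_arm(steps=[{"xyz":[0.03,0.02,0],"turn":[0,0,0],"gripper":-1},{"xyz":[0.02,0.03,0],"turn":[0,0,0],"gripper":-1},{"xyz":[0,0,0],"turn":[0,0,0],"gripper":-1},{"xyz":[0,0,0],"turn":[0,0,0],"gripper":-1}])

```text
time_s: 29.32
position: [0.6133, -0.2072, 0.0478]
tool_rot: [[0.99, -0.14, -0.006], [-0.14, -0.99, 0.006], [-0.006, -0.005, -1.0]]
ft_force: [-17.1, 17.9, 19.7]
grip_width: 0.0546
```

Run:
```python
from h import *
st(); fj()
```

```text
t 29.32 pos [ 613.3 -207.2   47.8] ang -8.07 tilt [-0.0056  0.0063] F [-17.1  17.9  19.7] w 54.6 q6 -21.2
jig [90.8 28.6] Fjig [15.3 19.5]
```

Emit:
step_arm(steps=[{"xyz":[0,0,0],"turn":[0,0,0],"gripper":0.7},{"xyz":[0,0,0],"turn":[0,0,0],"gripper":0.7},{"xyz":[0,0,0],"turn":[0,0,0],"gripper":0.7},{"xyz":[0,0,0],"turn":[0,0,0],"gripper":0.7},{"xyz":[0,0,-0.2],"turn":[0,0,0],"gripper":0.7},{"xyz":[0,0,-0.5],"turn":[0,0,0],"gripper":0.7},{"xyz":[0,0,-1],"turn":[0,0,0],"gripper":1},{"xyz":[0,0,-1],"turn":[0,0,0],"gripper":1},{"xyz":[0,0,0],"turn":[0,0,0],"gripper":1},{"xyz":[0,0,0],"turn":[0,0,0],"gripper":1}])

```text
time_s: 30.15
position: [0.6163, -0.2117, 0.1566]
tool_rot: [[0.99, -0.142, 0.005], [-0.142, -0.99, -0.003], [0.006, 0.002, -1.0]]
ft_force: [1.1, 0.3, -1.4]
grip_width: 0.0854
```

Run:
```python
from h import *
im,d,P=shot("w14"); row(P,im)
z=P[...,2]; roi=(P[...,0]>.55)&(P[...,0]<.68)&(P[...,1]>-.25)&(P[...,1]<-.05)
lab,o=comps(P,roi&(z>.066)&(z<.08),name="tab")
for k,r in o: print(injig(r[0]/1000))
plan((.6237,-.1362,.12),-98.15,20)
```

```text
t 30.15 pos [ 616.3 -211.7  156.6] ang -8.15 tilt [ 0.0052 -0.003 ] F [ 1.1  0.3 -1.4] w 85.4 q6 -21.2
walls px [272 115] 1213 c [ 623.7 -136.8] s [23.5 47.7] a 81.9 z [40.2 41.3 42.4]
walls px [240 246] 729 c [ 582.8 -239.3] s [108.    4.3] a 82.0 z [42.2 46.8 47.9]
walls px [303 247] 702 c [ 634.2 -246.4] s [108.1   4.3] a 81.9 z [43.  46.9 48. ]
  in jig [161.9  28.2]
  in jig [54.7 54.2]
  in jig [54.9  2.3]
stop/jaw px [264 311] 1244 c [ 592.3 -304.1] s [18.7 69.4] a 82.3 z [34. 35. 36.]
  in jig [-8.1 35.6]
tab px [270 112] 802 c [ 623.7 -136.6] s [13. 24.] a 82.1 z [72.8 74.5 75.8]
[162.1  28.3]
N=20 xyz [-0.074, -0.074, 0.043] turn z 0.982 | from [ 615.6 -211.3  154.3] -8.16
```

View pics/w14.png

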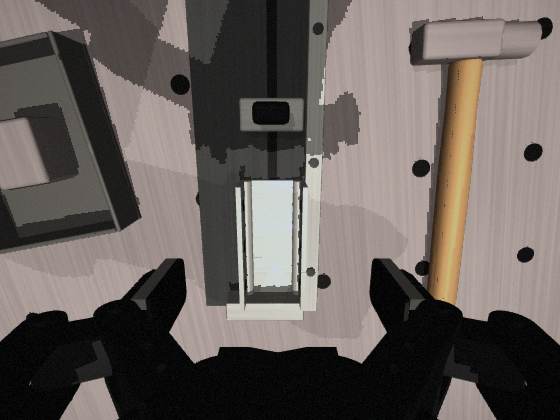

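The row of three is 108.0 mm long, walls straight at 240 and 303 px, with stop and fence in contact. The jaw tab is at (270,112). Now turn to grip the tab.

Emit:
step_arm(steps=[{"xyz":[-0.074,-0.074,0.04],"turn":[0,0,0.982],"gripper":0},{"xyz":[-0.074,-0.074,0.04],"turn":[0,0,0.982],"gripper":0},{"xyz":[-0.074,-0.074,0.04],"turn":[0,0,0.982],"gripper":0},{"xyz":[-0.074,-0.074,0.04],"turn":[0,0,0.982],"gripper":0},{"xyz":[-0.074,-0.074,0.04],"turn":[0,0,0.982],"gripper":0},{"xyz":[-0.074,-0.074,0.04],"turn":[0,0,0.982],"gripper":0},{"xyz":[-0.074,-0.074,0.04],"turn":[0,0,0.982],"gripper":0},{"xyz":[-0.074,-0.074,0.04],"turn":[0,0,0.982],"gripper":0},{"xyz":[-0.074,-0.074,0.04],"turn":[0,0,0.982],"gripper":0},{"xyz":[-0.074,-0.074,0.04],"turn":[0,0,0.982],"gripper":0},{"xyz":[-0.074,-0.074,0.04],"turn":[0,0,0.982],"gripper":0},{"xyz":[-0.074,-0.074,0.04],"turn":[0,0,0.982],"gripper":0},{"xyz":[-0.074,-0.074,0.04],"turn":[0,0,0.982],"gripper":0},{"xyz":[-0.074,-0.074,0.04],"turn":[0,0,0.982],"gripper":0},{"xyz":[-0.074,-0.074,0.04],"turn":[0,0,0.982],"gripper":0},{"xyz":[-0.074,-0.074,0.04],"turn":[0,0,0.982],"gripper":0},{"xyz":[-0.074,-0.074,0.04],"turn":[0,0,0.982],"gripper":0},{"xyz":[-0.074,-0.074,0.04],"turn":[0,0,0.982],"gripper":0},{"xyz":[-0.074,-0.074,0.04],"turn":[0,0,0.982],"gripper":0},{"xyz":[-0.074,-0.074,0.04],"turn":[0,0,0.982],"gripper":0}])

```text
time_s: 31.87
position: [0.6227, -0.1358, 0.1197]
tool_rot: [[-0.146, -0.989, -0.003], [-0.989, 0.146, 0.001], [-0.001, 0.003, -1.0]]
ft_force: [0.2, 0.4, 0.8]
grip_width: 0.0425
```

Emit:
step_arm(steps=[{"xyz":[0,0,0],"turn":[0,0,0],"gripper":0},{"xyz":[0,0,0],"turn":[0,0,0],"gripper":0},{"xyz":[0,0,0],"turn":[0,0,0],"gripper":0}])

```text
time_s: 32.12
position: [0.6229, -0.1362, 0.1207]
tool_rot: [[-0.14, -0.99, -0.001], [-0.99, 0.14, 0.0], [-0.0, 0.001, -1.0]]
ft_force: [-0.2, 0.4, 0.9]
grip_width: 0.0426
```

Run:
```python
from h import *
st(); fj(); p=jig(162.1,28.3); plan((*p,.066),-98.15,4)
```

```text
t 32.12 pos [ 622.9 -136.2  120.7] ang -98.05 tilt [-0.0013  0.0005] F [-0.2  0.4  0.9] w 42.6 q6 75.1
jig [162.4  29.2] Fjig [0.3 0.3]
N=4 xyz [0.002, -0.005, 0.342] turn z 0.005 | from [ 622.9 -136.2  120.7] -98.05
```

Emit:
step_arm(steps=[{"xyz":[0,-0.01,0.34],"turn":[0,0,0],"gripper":0},{"xyz":[0,-0.01,0.34],"turn":[0,0,0],"gripper":0},{"xyz":[0,0,0.34],"turn":[0,0,0],"gripper":0},{"xyz":[0,0,0.34],"turn":[0,0,0],"gripper":0},{"xyz":[0,0,0],"turn":[0,0,0],"gripper":0},{"xyz":[0,0,0],"turn":[0,0,0],"gripper":-1},{"xyz":[0,0,0],"turn":[0,0,0],"gripper":-1},{"xyz":[0,0,0],"turn":[0,0,0],"gripper":-1},{"xyz":[0,0,0],"turn":[0,0,0],"gripper":-1},{"xyz":[0,0,0],"turn":[0,0,0],"gripper":-1},{"xyz":[0,0,0],"turn":[0,0,0],"gripper":-1}], squeeze=40)

```text
time_s: 33.03
position: [0.6244, -0.1365, 0.0681]
tool_rot: [[-0.142, -0.99, 0.002], [-0.99, 0.142, -0.001], [0.001, -0.002, -1.0]]
ft_force: [-1.1, -1.4, 6.1]
grip_width: 0.0134
```

Run:
```python
from h import *
st(); fj()
```

```text
t 33.03 pos [ 624.4 -136.5   68.1] ang -98.16 tilt [ 0.0016 -0.0009] F [-1.1 -1.4  6.1] w 13.4 q6 75.2
jig [162.3  27.6] Fjig [-1.6  0.9]
```

Tab gripped (13.4 mm). Slide about 39 mm in, then creep.

Emit:
step_arm(steps=[{"xyz":[0.15,0,0],"turn":[0,0,0],"gripper":-1},{"xyz":[0.2,0,0],"turn":[0,0,0],"gripper":-1},{"xyz":[0.2,0,0],"turn":[0,0,0],"gripper":-1},{"xyz":[0.2,0,0],"turn":[0,0,0],"gripper":-1},{"xyz":[0.15,0,0],"turn":[0,0,0],"gripper":-1},{"xyz":[0.07,0,0],"turn":[0,0,0],"gripper":-1},{"xyz":[0,0,0],"turn":[0,0,0],"gripper":-1},{"xyz":[0,0,0],"turn":[0,0,0],"gripper":-1}])

```text
time_s: 33.7
position: [0.6189, -0.1752, 0.0681]
tool_rot: [[-0.142, -0.99, 0.002], [-0.99, 0.142, -0.001], [0.001, -0.002, -1.0]]
ft_force: [-1.6, -1.7, 6.0]
grip_width: 0.0133
```

Run:
```python
from h import *
st(); fj()
```

```text
t 33.7 pos [ 618.9 -175.2   68.1] ang -98.17 tilt [ 0.0016 -0.0013] F [-1.6 -1.7  6. ] w 13.3 q6 71.9
jig [123.3  27.6] Fjig [-1.9  1.4]
```

Emit:
step_arm(steps=[{"xyz":[0.03,0,0],"turn":[0,0,0],"gripper":-1},{"xyz":[0.03,0,0],"turn":[0,0,0],"gripper":-1},{"xyz":[0.02,0,0],"turn":[0,0,0],"gripper":-1},{"xyz":[0,0,0],"turn":[0,0,0],"gripper":-1},{"xyz":[0,0,0],"turn":[0,0,0],"gripper":-1}])

```text
time_s: 34.12
position: [0.6185, -0.1775, 0.0681]
tool_rot: [[-0.142, -0.99, 0.002], [-0.99, 0.142, -0.0], [-0.0, -0.002, -1.0]]
ft_force: [-1.9, 1.2, 5.7]
grip_width: 0.0131
```

Run:
```python
from h import *
st(); fj()
```

```text
t 34.12 pos [ 618.5 -177.5   68.1] ang -98.16 tilt [ 0.0017 -0.0001] F [-1.9  1.2  5.7] w 13.1 q6 71.6
jig [120.9  27.6] Fjig [1. 2.]
```

Emit:
step_arm(steps=[{"xyz":[0.02,0,0],"turn":[0,0,0],"gripper":-1},{"xyz":[0.02,0,0],"turn":[0,0,0],"gripper":-1},{"xyz":[0.02,0,0],"turn":[0,0,0],"gripper":-1},{"xyz":[0,0,0],"turn":[0,0,0],"gripper":-1},{"xyz":[0,0,0],"turn":[0,0,0],"gripper":-1}])

```text
time_s: 34.53
position: [0.6184, -0.178, 0.0681]
tool_rot: [[-0.141, -0.99, 0.002], [-0.99, 0.141, 0.003], [-0.003, -0.002, -1.0]]
ft_force: [0.7, 10.4, 7.6]
grip_width: 0.013
```

Run:
```python
from h import *
st(); fj()
```

```text
t 34.53 pos [ 618.4 -178.    68.1] ang -98.12 tilt [0.002  0.0028] F [ 0.7 10.4  7.6] w 13.0 q6 71.4
jig [120.4  27.6] Fjig [10.4  0.8]
```

Emit:
step_arm(steps=[{"xyz":[0.03,0,0],"turn":[0,0,0],"gripper":-1},{"xyz":[0,0,0],"turn":[0,0,0],"gripper":-1},{"xyz":[0,0,0],"turn":[0,0,0],"gripper":-1}])

```text
time_s: 34.78
position: [0.6184, -0.1781, 0.0681]
tool_rot: [[-0.141, -0.99, 0.002], [-0.99, 0.141, 0.004], [-0.005, -0.002, -1.0]]
ft_force: [2.4, 15.3, 9.1]
grip_width: 0.0134
```

Emit:
step_arm(steps=[{"xyz":[0,0,0],"turn":[0,0,0],"gripper":0},{"xyz":[0,0,0],"turn":[0,0,0],"gripper":0},{"xyz":[0,0,0],"turn":[0,0,0],"gripper":0},{"xyz":[0,0,0],"turn":[0,0,0],"gripper":0},{"xyz":[0,0,-0.4],"turn":[0,0,0],"gripper":0},{"xyz":[0,0,-0.8],"turn":[0,0,0],"gripper":0},{"xyz":[0,0,-1],"turn":[0,0,0],"gripper":0},{"xyz":[0,0.6,-1],"turn":[0,0,0],"gripper":0},{"xyz":[0,0.8,-1],"turn":[0,0,0],"gripper":0},{"xyz":[0,0.8,-1],"turn":[0,0,0],"gripper":0},{"xyz":[0,0.4,-0.4],"turn":[0,0,0],"gripper":0},{"xyz":[0,0,0],"turn":[0,0,0],"gripper":0},{"xyz":[0,0,0],"turn":[0,0,0],"gripper":0}])

```text
time_s: 35.87
position: [0.5288, -0.1689, 0.2725]
tool_rot: [[-0.143, -0.99, 0.002], [-0.99, 0.143, -0.001], [0.001, -0.002, -1.0]]
ft_force: [-0.6, 0.4, -0.3]
grip_width: 0.0426
```

Run:
```python
from h import *
im,d,P=shot("w15"); row(P,im)
z=P[...,2]; roi=(P[...,0]>.55)&(P[...,0]<.68)&(P[...,1]>-.25)&(P[...,1]<-.05)
lab,o=comps(P,roi&(z>.066)&(z<.08),name="tab")
for k,r in o: print(injig(r[0]/1000))
im,d=cams.get_image("scene"); cv2.imwrite("pics/s15.png",im[...,::-1])
```

```text
t 35.87 pos [ 528.8 -168.9  272.5] ang -98.21 tilt [ 0.0018 -0.0011] F [-0.6  0.4 -0.3] w 42.6 q6 68.3
walls px [302  95] 1119 c [ 612.3 -231.6] s [132.2  51. ] a 82.0 z [40.4 42.4 47.9]
walls px [334 131] 391 c [ 582.6 -239.6] s [107.7   3.2] a 81.8 z [45.8 46.9 48.1]
  in jig [66.5 26.1]
  in jig [54.3 54.4]
stop/jaw px [389 113] 987 c [ 592.6 -304.6] s [18.4 68.5] a 82.0 z [33.7 35.  36.2]
  in jig [-8.6 35.2]
tab px [273 105] 349 c [ 618.  -177.9] s [13.1 23.8] a 81.9 z [72.3 74.5 75.9]
[120.4  28.1]
```

View pics/w15.png

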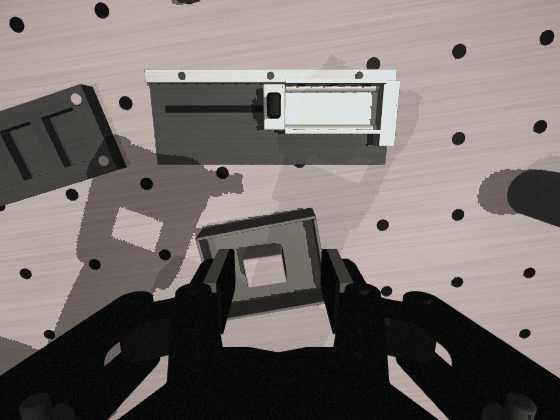

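View pics/s15.png

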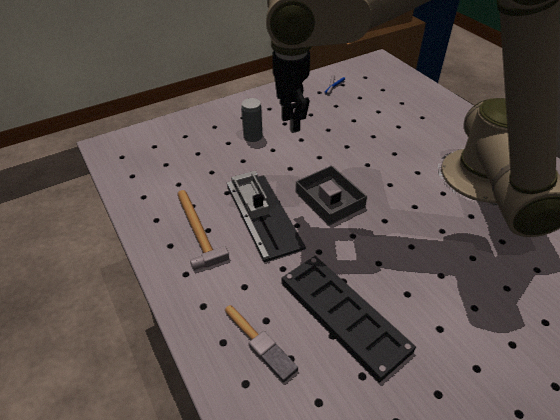

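The wrist view shows the closed row from stop (390,113) to jaw (273,105) along the fence, with the offcut in the tray at (265,268). The scene view shows the die empty and the brush, hammer and can in place. Handing in.

Run:
```python
from h import *
print(order.close_job()); st()
```

```text
the job is handed in; nothing more can be done
None
the job is handed in; nothing more can be done
```

The job is handed in after about 36 s of the 210 s. The offcut is in the scrap tray. The three brackets that were present stand in the jig, open side up, as one closed row. I slid the jaw up against the last one and let go.

**Last checks:**
- **Row:** it measures 107.7–108.1 mm long against the ideal 108 mm. The walls are straight and parallel to the fence, within about 0.5 mm of their ideal lines, which is inside the 2 mm camera calibration. After the stop's own reading is allowed for, no gap showed at the stop, at the fence or between brackets.
- **Contact:** each bracket was pressed to about 10–17 N in the row direction and 20 N against the fence before I released it.
- **Jaw:** it met the last bracket with about 15 N on it before release. Afterwards its tab read 120.4 mm against the ideal 120.0 mm.
- **Rest of the scene:** the die is empty and the offcut lies on the tray floor. The brush, hammer and can are where they were, and the gripper is clear of everything.

I saw no slip of the grip and no bracket knocked aside. No check failed or disagreed.

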